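# Load a fossil mount into the imaging booth and close its guard door

### The arm

A 6-joint arm with a two-finger parallel gripper is mounted at the origin on the work surface. World frame = base frame: x ahead of the robot, y to its left, z up, the work surface at z = 0. Lengths are in m, angles in degrees, forces in N, time in s.
With the tool pointing down it reaches from about 0.4 to 0.825 m from the base axis. Payload 7 kg.
Tool frame: the origin (TCP) lies at the very end of the fingers, on their centre line; the grasp point (between the pads) lies 19 mm behind it (r.hold_point_z is the distance from the TCP to the grasp point, in m); x points along the fingers, y is the direction in which the jaws open and shut, and the axes are right-handed (so a half turn about x gives the same grasp; the last joint's range is limited). The gripper opens to 88 mm and grips with 3 to 60 N. Pads are 19 mm wide; open, the fingers measure 130 mm over their backs; the gripper's body (78 mm by 193 mm) begins 47 mm behind the grasp point.
Start: joints at [-50.013, 20.546, 0.682, 0, -70.136, -16.507], TCP at [0.269, -0.619, 0.227] pointing down, gripper open.
Joint ranges: [-176.03, 176.03], [-82.01, 121.73], [-58.28, 71.71], [-173.87, 95.51], [-174.79, -0.11], [-173.66, 173.66]. Speed limits (degrees/s): [136.94, 136.94, 172.46, 180, 180, 180].

### API

Orientations are given as [roll, pitch, yaw] about the fixed x, y, z axes, in that order (R = Rz(yaw) Ry(pitch) Rx(roll)).
In Python, from plant import r gives the robot as it stands. The module is installed in compiled form; this text tells all that it offers.
- The arm moves only by the shell command python3 -m creep 'ROWS' [FORCE]. ROWS is JSON, a list of rows, each a list of 7 numbers: the turn, a rotation vector about the tool's x, y, z in rad, then the shift along the tool's x, y, z in cm, then the opening in per cent of the stroke, from 0 (shut) to 100 (fully open). In form: [[rx, ry, rz, x, y, z, fingers], ...]. A call has 1 to 8 rows; each row shifts and turns the commanded pose from where the row before left it, along the tool's axes as they then stand; what a row does not reach is not made up. A row lasts 1/10 s, in which the tool goes at most 50 mm and 8.59 degrees, less where a joint would pass 70% of its speed; a pose out of reach is approached as far as the arm can. A call is refused whole if a number of a shift passes 5 or a number of a turn 0.15, either way. A call with a gripper value outside its range is refused whole. The fingers move at their own pace and stop on an object; FORCE is the grip in N (left out, the last holds). Time passes only in rows, so rows that do not move let the fingers close. It gives the time, the measured TCP pose, the force and the opening at its end, in the units of the state.
- r.get_state(): the state, without advancing time (a new reading comes with each control period).
- r.capture(name): name is "scene" or "top" or "wrist"; returns (picture, depth): 384x512x3 uint8, blue, green, red; 384x512 float32, m along the optical axis (not along the pixel's ray), 0 where there is no reading.
- r.camera_info(name): a dict with "fovy" (degrees; the focal length in pixels is half the picture's height over the tangent of half this angle, whatever the lens; pixels are square), "cx", "cy" (the principal point, pixels), "camera_from_world" (4x4, takes a point from world to camera coordinates). Camera axes: x right, y down, z forward; pixel columns grow to the right and rows downward; lengths in m; the calibration is good to about 2 mm. A picture is of the moment at which its call begins: read the wrist's pose just before it. camera_info takes no time and is no camera call; for the wrist camera it gives the pose at the moment of the call.
- r.close_job(): hands the job in, once; it reports no verdict.
Trained networks look in the newest picture that a camera, given by its name, has taken for a name from the list of things; names that differ only in an ending like _2 or _b are one class to them, and where a whole thing is asked for, a point or a joint stands for the part that bears it (a point fixed in the world has none). Each returns a list of dicts, best first, with "score" (0 to 1); they miss things now and then, are a little off and sometimes report something else, mostly with a low value. They report only what shows in the picture. A call takes as long as a camera call. They do not tell look-alikes from the thing itself.
- r.look_for(query, camera): "rect" ([left, top, right, bottom] in pixels, round what is visible of it).
- r.masks_of(query, camera): "pixels" (384x512 bool, what is visible of it) and "rect" ([left, top, right, bottom] in pixels, round what is visible of it).
The state is a dict: "time_s": time; "joints": joint angles; "qd": joint speeds; "joint_torque": joint torques, N m; "tcp_pos": TCP position; "eef_rot": TCP orientation; "contact_force": force on the tool from outside, world axes, zero at the start; "moment": the same for the moment, N m; "gripper_width": finger opening in m.
Only numpy, scipy, OpenCV 4.12 (cv2) and the standard library are available. Lean on these libraries where they do the work, as an engineer would, in place of code of your own. Each camera call takes 0.05 s, during which the arm holds its last target. There are 200 camera calls.

### The job

Slide the booth's clear guard door fully open, take the largest of the three round resin mounts from the black rack, stand it on its rim in the notch of the loading rail in front of the booth and let go of it. Roll it along the rail into the booth until it drops into its seat, never lying flat and never lifted inside the booth, then slide the guard door fully shut and leave the other two mounts in the rack and the other things on the bench where they are.

Things in the scene. Friction and masses are not known exactly. Their poses are not given: they have to be found in the camera images.
- booth: Clear acrylic imaging booth, aluminium frame, fixed; place and yaw vary. Origin at bench level on its rail's centre line, in the doorway plane; +x runs into the booth, away from the robot, +y left, z up. Walls x 0 to 160, y -100 to 200, clear roof 212 high. A black lens barrel (44 mm diameter, 42 high, x 55) looks at the seat from the left, front at y 70.
- doorway (a point): Middle of the doorway's upper edge (booth x 0, y 0, z 152); axes as the booth's. The doorway is 128 wide (y -64 to 64). Above it a door track sticks out to x -12, then a clear front wall goes up to the roof, so fingers must reach in tilted, leaning back towards the robot.
- rail (a point): Outer end of the rail, on its floor (booth x -130, y 0, z 12). The rail is a straight U channel along booth x through the doorway to x 95: 24 mm wide inside; side walls with flared lips 22 high over the bench, 37 wide over the lips. 11 mm gap for the door (x -11 to 0). Two cross slots in the floor let a mount settle: notch and seat.
- door (a joint): Guard door: clear pane 132 wide, 140 high, aluminium edges, 3 to 8 mm in front of the doorway; slides to the booth's +y. 0 = fully shut, 0.12 m = fully open. Moves with 1 to 3 N and stays where it is left. Starts shut or up to 25 mm ajar.
- handle (a point): Centre of the door's handle, moves with the door: a black upright fin, 10 mm thick (along booth y), 50 high (z 85 to 135), sticking out towards the robot over booth x -8 to -56. This point: x -36, z 110, y 45 plus the opening. Axes as the booth's. Can be pinched across its thickness with a tilted tool.
- notch (a point): Where the centre of the large mount lies when it stands in the rail's notch (a 10 mm long cross slot) outside the door (booth x -85, y 0, z 41.6). Axes as the booth's; the mount's flat faces look along y.
- seat (a point): Where the centre of the large mount lies when it rests in its seat inside the booth (booth x 55, y 0, z 39.5), 2.5 mm lower than on the rail's floor: the seat is a 24 mm long cross slot. A stop plate at x 89 keeps a mount from rolling past. Axes as the booth's.
- rack: Fixed black plastic rack, 80 (x) by 190 (y), 20 mm high, with three parallel slots at y -62, 0 and 62, 24 mm wide (along y), in which the mounts stand on their rims with their flat faces looking along the rack's y. Origin at its centre, bench level. Place, yaw and which mount is in which slot vary.
- mount: The largest resin mount: brown resin disc with a bone section in its faces, 60 mm diameter, 20 mm thick, about 85 g. Origin at its centre; y is its axis (normal to the flat faces), which starts level along the rack's y (35.5 mm above the bench). Pushed from behind at or a little below its centre it rolls; pushed high it binds.
- mount_b: Middle resin mount, 48 mm diameter, 20 mm thick, origin at its centre, y is its axis. It stays in the rack.
- mount_c: Smallest resin mount, 40 mm diameter, 20 mm thick, origin at its centre, y is its axis. It stays in the rack.
- jar: Capped jar, 54 mm diameter, 85 mm high, origin at the centre of its underside. Stays.
- brush: Small brush lying on the bench, 150 mm long, its own x is along it. Stays.
- tray: Small clear compartment tray, 75 by 100 by 22 mm, origin under its centre. Stays.
- dish: Flat clear closed dish, 84 mm diameter, 14 mm high, origin under its centre. Stays.
- cup: White cup, 70 mm diameter at the rim, 80 mm high, origin under its centre. Stays.
Mind the look-alikes: they are no part of the job. Leave any green look-alike of the mount alone.

How it is judged:
By the outcome, as a careful person would: the job done as asked, in the order asked, and still so for the second after the job is handed in, with the robot touching nothing.
It also fails if it takes over 72 s, if anything falls off the work surface, if the arm or the gripper's body presses on something with over 40 N, if the wrist force passes 120 N, or if a joint passes its speed limit or range.

## Working session

There is one attempt and no reset: what is moved stays moved. The work goes in short steps, Python scripts to look and compute and a shell command to move; the robot and the scene stay as the last step left them, time stands still between calls to the robot, and variables do not carry over. Pictures are saved under pics/ and viewed, about 8 in all and at most 12, crops included, and the job is handed in when it is done.

```bash
mkdir -p pics
cat > h.py <<'E'
from plant import r
import numpy as np, cv2
from scipy.spatial.transform import Rotation as R
def cam(n):
    i=r.camera_info(n); f=192/np.tan(np.radians(i['fovy'])/2); return f,i['cx'],i['cy'],np.array(i['camera_from_world'])
def pts(n,d,mask):
    f,cx,cy,T=cam(n); v,u=np.nonzero(mask&(d>0)); z=d[v,u]
    P=np.c_[(u-cx)*z/f,(v-cy)*z/f,z,np.ones(len(z))]; return (P@np.linalg.inv(T).T)[:,:3]
def proj(n,p):
    f,cx,cy,T=cam(n); q=T@np.r_[p,1]; return f*q[0]/q[2]+cx,f*q[1]/q[2]+cy
def ray(n,u,v,z):  # world pt on plane z
    f,cx,cy,T=cam(n); W=np.linalg.inv(T); o=W[:3,3]; k=W[:3,:3]@[(u-cx)/f,(v-cy)/f,1]; return o+k*(z-o[2])/k[2]
def delta(pos,Rt):  # rotation vector (tool), shift cm in tool axes now
    s=r.get_state(); Rc=R.from_euler('xyz',s['eef_rot'],degrees=True)
    return (Rc.inv()*Rt).as_rotvec().round(3), (Rc.inv().apply(np.array(pos)-s['tcp_pos'])*100).round(2)
E
python3 - <<'E'
from h import *
for n in ('scene','top'):
    p,d=r.capture(n); cv2.imwrite(f'pics/{n}.png',p); np.save(n+'.npy',d)
    for q in ('mount','rack','booth','door','handle','rail','jar','cup','brush','tray','dish'):
        for m in r.masks_of(q,n)[:5]:
            P=pts(n,d,m['pixels']); print(n,q,round(m['score'],2),np.round(m['rect']),np.median(P,0).round(3) if len(P) else '', P.max(0).round(3) if len(P) else '')
print(r.get_state())
a=np.hstack([cv2.imread('pics/scene.png'),cv2.imread('pics/top.png')]);
cv2.imwrite('pics/a.png',np.vstack([cv2.imread('pics/scene.png'),cv2.imread('pics/top.png')])[:, :][:768])
print(cam('top'),cam('scene'))
E
python3 -c "
import cv2
a=cv2.imread('pics/scene.png');b=cv2.imread('pics/top.png')
print(a.shape)"
```

```text
scene mount 0.93 [181. 247. 196. 266.] [ 0.529 -0.264  0.051] [ 0.554 -0.229  0.067]
scene mount 0.93 [ 96. 270. 128. 295.] [ 0.451 -0.429  0.04 ] [ 0.473 -0.39   0.062]
scene mount 0.85 [169. 206. 192. 227.] [ 0.427 -0.192  0.039] [ 0.43  -0.133  0.061]
scene mount 0.48 [160. 262. 180. 285.] [ 0.531 -0.324  0.041] [ 0.55  -0.303  0.054]
scene mount 0.48 [199. 231. 213. 251.] [ 0.527 -0.2    0.034] [ 0.544 -0.183  0.045]
scene rack 0.94 [148. 232. 227. 295.] [ 0.541 -0.275  0.005] [ 0.567 -0.155  0.052]
scene booth 0.94 [250. 109. 385. 258.] [0.7   0.021 0.206] [0.798 0.56  0.215]
scene door 0.66 [288. 154. 300. 168.] [0.556 0.102 0.119] [0.637 0.254 0.213]
scene door 0.55 [150. 230. 230. 298.] [ 0.54  -0.275  0.005] [ 0.566 -0.16   0.023]
scene door 0.42 [194. 272. 250. 318.] [ 0.641 -0.279  0.017] [ 0.727 -0.246  0.023]
scene rail 0.72 [200. 233. 214. 248.] [ 0.527 -0.201  0.036] [ 0.542 -0.186  0.045]
scene rail 0.57 [255. 111. 386. 253.] [0.7   0.022 0.206] [0.798 0.554 0.215]
scene rail 0.43 [288. 153. 297. 169.] [0.556 0.103 0.119] [0.634 0.247 0.213]
scene jar 0.74 [272. 233. 
[... 3015 characters left out ...]
4248, 186.89255541098356, array([[-2.15971007e-03, -9.99980883e-01,  5.79395982e-03,
        -3.01201840e-02],
       [-9.81214979e-01,  1.00141779e-03, -1.92914908e-01,
         5.63078889e-01],
       [ 1.92905418e-01, -6.10176044e-03, -9.81198384e-01,
         1.14944958e+00],
       [ 0.00000000e+00,  0.00000000e+00,  0.00000000e+00,
         1.00000000e+00]])) (np.float64(417.55905629917555), 249.91536717232194, 186.46622268039243, array([[ 0.75369262,  0.65721977, -0.00309887, -0.37410425],
       [ 0.45867626, -0.52937027, -0.71371087, -0.188439  ],
       [-0.47070535,  0.53649723, -0.70043358,  1.41561587],
       [ 0.        ,  0.        ,  0.        ,  1.        ]]))
(384, 512, 3)
```

View pics/scene.png

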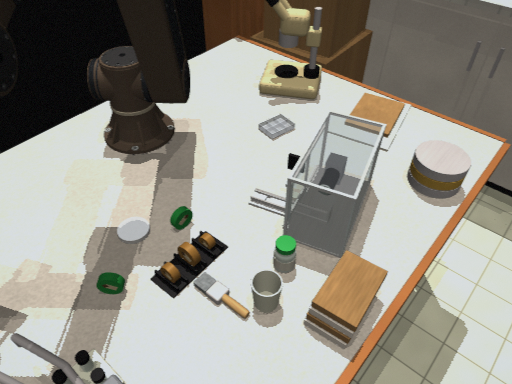

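View pics/top.png

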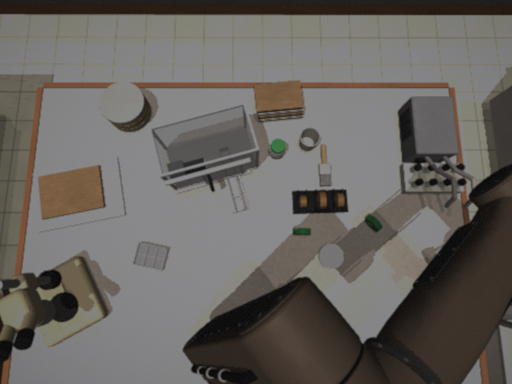

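Run:
```python
from h import *
for n in ('scene','top'):
    d=np.load(n+'.npy'); P=pts(n,d,d>0)
    S=P[(P[:,2]>.2)&(P[:,2]<.222)&(P[:,0]>.5)&(P[:,0]<.9)&(abs(P[:,1]-.1)<.22)]
    b=cv2.minAreaRect(S[:,:2].astype(np.float32)); print(n,'roof',b,cv2.boxPoints(b).round(3).tolist(),len(S))
    S=P[(P[:,2]>.015)&(P[:,2]<.03)&(P[:,0]>.4)&(P[:,0]<.66)&(abs(P[:,1]-.03)<.06)]
    if len(S): print('rail',len(S),cv2.fitLine(S[:,:2].astype(np.float32),2,0,.001,.001).ravel(),S.min(0),S.max(0), cv2.boxPoints(cv2.minAreaRect(S[:,:2].astype(np.float32))).round(3).tolist())
    S=P[(P[:,2]>.012)&(P[:,2]<.026)&(abs(P[:,0]-.52)<.07)&(abs(P[:,1]+.25)<.12)]
    b=cv2.minAreaRect(S[:,:2].astype(np.float32)); print('rack',b,len(S))
    S=P[(P[:,2]>.08)&(P[:,2]<.14)&(P[:,0]>.5)&(P[:,0]<.62)&(abs(P[:,1]-.1)<.06)]
    print('handle',np.median(S,0),S.min(0),S.max(0),len(S), cv2.boxPoints(cv2.minAreaRect(S[:,:2].astype(np.float32))).round(3).tolist())
    S=P[(P[:,2]>.058)&(P[:,2]<.075)&(abs(P[:,0]-.52)<.05)&(abs(P[:,1]+.25)<.03)]
    print('big',np.median(S,0),S.min(0),S.max(0),len(S))
a=cv2.imread('pics/scene.png'); t=cv2.imread('pics/top.png')
A=cv2.resize(a[100:300,140:395],None,fx=3,fy=3,interpolation=3); cv2.imwrite('pics/c1.png',A)
```

```text
scene roof ((0.6798335313796997, 0.12117354571819305), (0.15901684761047363, 0.3054616451263428), 15.918135643005371) [[0.5609999895095825, 0.2460000067949295], [0.6449999809265137, -0.04800000041723251], [0.7979999780654907, -0.004000000189989805], [0.7139999866485596, 0.28999999165534973]] 5465
rail 123 [0.98468065 0.17436732 0.53682756 0.0308004 ] [ 0.48846287 -0.00125864  0.01500803] [0.59545915 0.05658873 0.02341904] [[0.4860000014305115, 0.032999999821186066], [0.4970000088214874, -0.004999999888241291], [0.5960000157356262, 0.02500000037252903], [0.5839999914169312, 0.06300000101327896]]
rack ((0.5358893275260925, -0.25666287541389465), (0.10674155503511429, 0.16069796681404114), 1.7844637632369995) 592
handle [0.55620574 0.10254718 0.11839229] [0.54332437 0.09517698 0.08436084] [0.5744865  0.11518603 0.13631327] 136 [[0.5410000085830688, 0.10599999874830246], [0.5460000038146973, 0.09300000220537186], [0.574999988079071, 0.10499999672174454], [0.5699999928474426, 0.11699999868869781]]
big [ 0.52579652 -0.25772586  0.06231144] [ 0.50508589 -0.26787364  0.05807023] [ 0.54466297
[... 453 characters left out ...]
 [[0.4790000021457672, 0.04399999976158142], [0.5239999890327454, -0.0729999989271164], [0.6430000066757202, -0.027000000700354576], [0.5979999899864197, 0.09000000357627869]]
rack ((0.535354495048523, -0.25577622652053833), (0.1033858209848404, 0.16051867604255676), 1.710679292678833) 315
handle [0.59203456 0.10262535 0.11865983] [0.54319985 0.04090132 0.08113939] [0.61214231 0.15826552 0.13928482] 196 [[0.5350000262260437, 0.14800000190734863], [0.5569999814033508, 0.03099999949336052], [0.6119999885559082, 0.04100000113248825], [0.5910000205039978, 0.15800000727176666]]
big [ 0.52299166 -0.25503605  0.0629858 ] [ 0.50108786 -0.26587558  0.05864561] [ 0.5444237  -0.24509046  0.06932522] 76
```

View pics/c1.png

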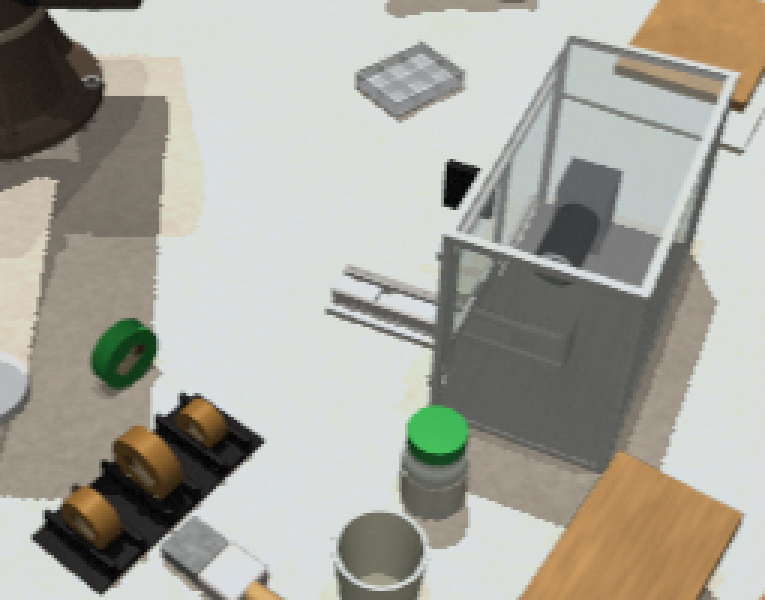

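```bash
cat >> h.py <<'E'
YAW=np.radians(15.7); O=np.array([.6167,.0523,0])
def B(x,y,z): c,s=np.cos(YAW),np.sin(YAW); return O+np.array([c*x-s*y,s*x+c*y,z*1.])/1000
def toB(P): c,s=np.cos(YAW),np.sin(YAW); q=(np.atleast_2d(P)-O)*1000; return np.c_[c*q[:,0]+s*q[:,1],-s*q[:,0]+c*q[:,1],q[:,2]]
def ori(yaw,tilt,flip=1): # pointing down, leaning back by tilt deg toward the robot along -x of yaw
    t=np.radians(tilt); h=np.array([np.cos(yaw),np.sin(yaw),0]); x=h*np.sin(t)-np.array([0,0,np.cos(t)])
    y=flip*np.array([-np.sin(yaw),np.cos(yaw),0]); return R.from_matrix(np.c_[x,y,np.cross(x,y)])
def plan(g,Rt): # g = grasp/TCP target world; prints rotation (tool) then shift in target axes
    s=r.get_state(); Rc=R.from_euler('xyz',s['eef_rot'],degrees=True); rv=(Rc.inv()*Rt).as_rotvec()
    n=int(np.ceil(np.linalg.norm(rv)/.149-1e-3)); sh=Rt.inv().apply(np.array(g)-s['tcp_pos'])*100
    print('rot',rv.round(3),'n',n,'each',(rv/max(n,1)).round(4),'| shift',sh.round(2),'rows',np.ceil(np.linalg.norm(sh)/5),'t',s['time_s'],s['tcp_pos'].round(4),'q',np.round(s['joints'],1),'F',np.round(s['contact_force'],1),'w',round(s['gripper_width'],4))
E
python3 - <<'E'
from h import *
s=r.get_state(); print(R.from_euler('xyz',s['eef_rot'],degrees=True).as_matrix().round(3))
for f in (1,-1):
    Rt=ori(YAW,45,f); g=B(-42,65,110)+.019*Rt.apply([1,0,0]); plan(g-.09*Rt.apply([1,0,0]),Rt)
E
```

```text
[[ 0.    -0.398  0.917]
 [-0.     0.917  0.398]
 [-1.    -0.     0.   ]]
rot [ 0.129 -0.784 -0.053] n 6 each [ 0.0215 -0.1307 -0.0089] | shift [34.7  61.72 25.31] rows 16.0 t 1.2 [ 0.2689 -0.6191  0.2266] q [-50.   20.5   0.7   0.  -70.1 -16.5] F [-0.3  0.5  0.5] w 0.0877
rot [-2.786  0.078 -1.154] n 21 each [-0.1326  0.0037 -0.0549] | shift [ 34.7  -61.72 -25.31] rows 16.0 t 1.2 [ 0.2689 -0.6191  0.2266] q [-50.   20.5   0.7   0.  -70.1 -16.5] F [-0.3  0.5  0.5] w 0.0877
```

```bash
python3 -m creep '[[0.0215,-0.1307,-0.0089,0,0,0,100],[0.0215,-0.1307,-0.0089,0,0,0,100],[0.0215,-0.1307,-0.0089,0,0,0,100],[0.0215,-0.1307,-0.0089,0,0,0,100],[0.0215,-0.1307,-0.0089,0,0,0,100],[0.0215,-0.1307,-0.0089,0,0,0,100],[0,0,0,2,3.9,1.6,100],[0,0,0,2,3.9,1.6,100]]' 20
python3 -m creep '[[0,0,0,2,3.9,1.6,100],[0,0,0,2,3.9,1.6,100],[0,0,0,2,3.9,1.6,100],[0,0,0,2,3.9,1.6,100],[0,0,0,2,3.9,1.6,100],[0,0,0,2,3.9,1.6,100],[0,0,0,2,3.9,1.6,100],[0,0,0,2,3.9,1.6,100]]'
python3 -m creep '[[0,0,0,2,3.9,1.6,100],[0,0,0,2,3.9,1.6,100],[0,0,0,2,3.9,1.6,100],[0,0,0,2,3.9,1.6,100],[0,0,0,0,0,0,100]]'
python3 - <<'E'
from h import *
Rt=ori(YAW,45); g=B(-42,65,110)+.019*Rt.apply([1,0,0]); plan(g-.09*Rt.apply([1,0,0]),Rt)
p,d=r.capture('wrist'); cv2.imwrite('pics/w1.png',p); np.save('w1.npy',d)
for m in r.masks_of('handle','wrist')[:3]:
    P=pts('wrist',d,m['pixels']); q=toB(P); print(m['score'],np.round(m['rect']),np.median(q,0),np.percentile(q,5,0),np.percentile(q,95,0))
q=toB(pts('wrist',d,d>0)); 
S=q[(q[:,0]>-62)&(q[:,0]<-12)&(q[:,2]>85)&(q[:,2]<140)&(q[:,1]>20)&(q[:,1]<100)]; print(len(S),np.percentile(S,[3,50,97],axis=0).round(1) if len(S) else '')
E
```

```text
time_s: 2.0
tcp_pos: [0.2947, -0.5309, 0.2172]
eef_rot: [0.5, 45.0, 15.7]
contact_force: [1.2, -0.1, 0.5]
gripper_width: 0.0875
time_s: 2.8
tcp_pos: [0.4088, -0.1739, 0.1988]
eef_rot: [-0.0, 44.9, 15.6]
contact_force: [2.0, 0.8, 0.7]
gripper_width: 0.0882
time_s: 3.3
tcp_pos: [0.4105, -0.122, 0.1684]
eef_rot: [-0.8, 50.0, 12.6]
contact_force: [-0.2, 0.3, -0.8]
gripper_width: 0.0877
rot [-0.025 -0.087  0.036] n 1 each [-0.0252 -0.0872  0.0358] | shift [11.44 17.7  10.27] rows 5.0 t 3.3 [ 0.4105 -0.122   0.1684] q [ -0.4 -16.8 -49.2 -25.  -20.  -55.5] F [-0.2  0.3 -0.8] w 0.0877
0.66 [313. 206. 419. 319.] [-7.78092347 12.63548086 47.11634911] [ -9.65995908 -40.24884506  16.98077833] [ -6.24378979  81.57366864 148.45733343]
67 [[-34.   63.6  87. ]
 [-22.2  64.1  91.6]
 [-13.6  64.6  98.3]]
```

View pics/w1.png

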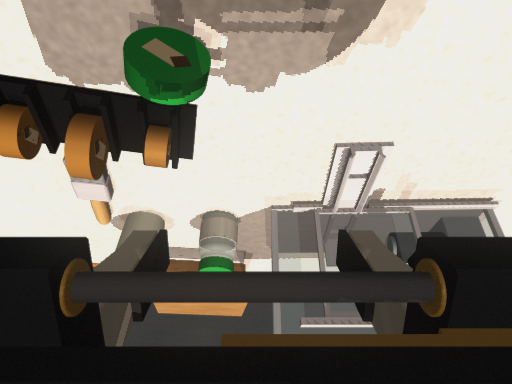

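Run:
```python
from h import *
Rt=ori(YAW,30); g=B(-42,65,110)+.019*Rt.apply([1,0,0]); plan(g-.07*Rt.apply([1,0,0]),Rt)
```

```text
rot [-0.029  0.176  0.034] n 2 each [-0.0146  0.088   0.0168] | shift [10.2  17.83 14.63] rows 6.0 t 3.4 [ 0.4113 -0.1231  0.1693] q [ -0.8 -16.6 -48.9 -25.4 -20.3 -54.8] F [-0.   0.5  0.1] w 0.0873
```

```bash
python3 -m creep '[[-0.0146,0.088,0.0168,0,0,0,100],[-0.0146,0.088,0.0168,0,0,0,100],[0,0,0,0,3,2.5,100],[0,0,0,0,3,2.5,100],[0,0,0,0,3,2.5,100],[0,0,0,1,3,2.5,100],[0,0,0,2,3,2.5,100],[0,0,0,2,3,2,100]]'
python3 - <<'E'
from h import *
Rt=ori(YAW,30); g=B(-42,69,112)+.019*Rt.apply([1,0,0]); plan(g-.05*Rt.apply([1,0,0]),Rt)
p,d=r.capture('wrist'); cv2.imwrite('pics/w2.png',p)
q=toB(pts('wrist',d,d>0)); 
S=q[(q[:,0]>-62)&(q[:,0]<-12)&(q[:,2]>85)&(q[:,2]<140)&(q[:,1]>20)&(q[:,1]<110)]; print(len(S),np.percentile(S,[3,50,97],axis=0).round(1) if len(S) else '')
E
```

```text
time_s: 4.2
tcp_pos: [0.5033, 0.0666, 0.1914]
eef_rot: [-0.0, 60.2, 15.2]
contact_force: [1.4, -1.1, 1.7]
gripper_width: 0.0874
rot [-0.007 -0.003  0.004] n 1 each [-0.0069 -0.0034  0.0043] | shift [6.94 2.45 1.51] rows 2.0 t 4.2 [0.5033 0.0666 0.1914] q [  33.2  -10.7  -57.9   32.4  -16.7 -137. ] F [ 1.4 -1.1  1.7] w 0.0874
1126 [[-54.   68.7  88.1]
 [-51.6  72.5 123.3]
 [-14.9  78.1 134.5]]
```

View pics/w2.png

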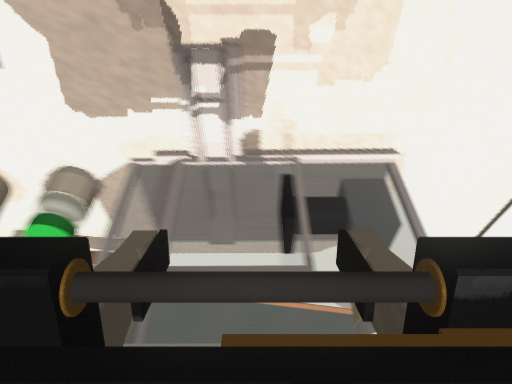

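```bash
python3 -m creep '[[0,0,0,1.5,0.9,0.5,100],[0,0,0,2,0.9,0.5,100],[0,0,0,2,0.9,0.5,100],[0,0,0,1.5,0,0,100],[0,0,0,2,0,0,100],[0,0,0,2,0,0,100],[0,0,0,0,0,0,100]]'
python3 - <<'E'
from h import *
Rt=ori(YAW,30); g=B(-42,71,112)+.019*Rt.apply([1,0,0]); plan(g,Rt)
E
```

```text
time_s: 4.95
tcp_pos: [0.5708, 0.1004, 0.1274]
eef_rot: [2.5, 63.1, 18.0]
contact_force: [0.5, -1.1, 0.1]
gripper_width: 0.0873
rot [-0.009 -0.055 -0.018] n 1 each [-0.0088 -0.0549 -0.0178] | shift [ 2.69  1.23 -1.7 ] rows 1.0 t 4.95 [0.5708 0.1004 0.1274] q [  22.5    3.7  -58.    54.1   -2.5 -150.6] F [ 0.5 -1.1  0.1] w 0.0873
```

```bash
cat > fk.py <<'E'
import numpy as np
from scipy.spatial.transform import Rotation as R
from scipy.optimize import least_squares
LIM=np.array([[-176.03,176.03],[-82.01,121.73],[-58.28,71.71],[-173.87,95.51],[-174.79,-0.11],[-173.66,173.66]])
S4=S6=1; 
def fk(q,p):
    r=lambda a,t:R.from_euler(a,t,degrees=True)
    R1=r('z',q[0]); R2=R1*r('y',q[1]); R3=R1*r('y',q[1]-q[2]); R4=R3*r('x',S4*q[3]); R5=R4*r('y',-q[4]); R6=R5*r('x',S6*q[5])
    return R1.apply([p[0],p[1],p[2]])+R2.apply([0,0,p[3]])+R3.apply([p[4],0,p[5]])+R4.apply([0,p[6],0])+R5.apply([p[7],0,p[8]]), R6
E
python3 - <<'E'
import fk; from fk import *
from h import r
s=r.get_state()
D=[([-50.015,20.544,.682,0,-70.136,-16.506],[.26889,-.61911,.22659],[-74.757,89.998,-51.279]),
([-.4,-16.8,-49.2,-25,-20,-55.5],[.4105,-.122,.1684],[-.8,50,12.6]),
([33.2,-10.7,-57.9,32.4,-16.7,-137],[.5033,.0666,.1914],[0,60.2,15.2]),
(s['joints'],s['tcp_pos'],s['eef_rot'])]
for a in (1,-1):
  for b in (1,-1):
    fk.S4,fk.S6=a,b
    print(a,b,[ (fk.fk(q,np.zeros(9))[1].inv()*R.from_euler('xyz',e,degrees=True)).as_rotvec(True).round(1).tolist() for q,x,e in D])
E
```

```text
Traceback (most recent call last):
AttributeError: 'function' object has no attribute 'fk'
```

```bash
cat > d.py <<'E'
from h import r
s=r.get_state()
D=[([-50.015,20.544,.682,0,-70.136,-16.506],[.26889,-.61911,.22659],[-74.757,89.998,-51.279]),
([-.4,-16.8,-49.2,-25,-20,-55.5],[.4105,-.122,.1684],[-.8,50,12.6]),
([-.8,-16.6,-48.9,-25.4,-20.3,-54.8],[.4113,-.1231,.1693],None),
([33.2,-10.7,-57.9,32.4,-16.7,-137],[.5033,.0666,.1914],[0,60.2,15.2]),
(s['joints'],s['tcp_pos'],s['eef_rot'])]
E
python3 - <<'E'
import fk as M; from fk import *
from d import D
for a in (1,-1):
  for b in (1,-1):
    M.S4,M.S6=a,b
    print(a,b,[ (M.fk(q,np.zeros(9))[1].inv()*R.from_euler('xyz',e,degrees=True)).as_rotvec(True).round(1).tolist() for q,x,e in D if e is not None])
    f=lambda p:np.ravel([M.fk(q,p)[0]-x for q,x,e in D])
    o=least_squares(f,[0,0,.3,.4,.4,0,-.1,.2,0]); print(o.x.round(3),(abs(o.fun).max()*1000).round(2),o.jac.shape,np.linalg.svd(o.jac)[1].round(3))
E
```

```text
1 1 [[-57.0, 0.0, -0.0], [67.8, -12.4, 12.5], [120.3, 15.2, -15.2], [103.1, 3.4, -3.4]]
[ 0.715 -0.084 -0.514  0.126 -0.16   0.192 -0.097 -0.392 -0.025] 38.11 (15, 9) [4.369 3.728 3.046 1.118 0.915 0.654 0.388 0.237 0.106]
1 -1 [[-90.0, 0.0, -0.0], [-42.4, 3.2, 16.7], [-151.0, -24.2, 0.8], [161.8, 5.7, -1.6]]
[ 0.715 -0.084 -0.514  0.126 -0.16   0.192 -0.097 -0.392 -0.025] 38.11 (15, 9) [4.369 3.728 3.046 1.118 0.915 0.654 0.388 0.237 0.106]
-1 1 [[-57.0, 0.0, -0.0], [21.0, 0.1, 0.0], [-176.0, 0.0, -0.0], [-148.7, -0.0, 0.0]]
[ 0.001 -0.001  0.198  0.601  0.462  0.001 -0.191  0.377  0.   ] 0.53 (15, 9) [4.369 3.728 3.046 1.118 0.915 0.654 0.388 0.237 0.106]
-1 -1 [[-90.0, 0.0, -0.0], [-90.0, 0.1, -0.0], [-90.0, 0.0, 0.0], [-90.0, -0.0, 0.0]]
[ 0.001 -0.001  0.198  0.601  0.462  0.001 -0.191  0.377  0.   ] 0.53 (15, 9) [4.369 3.728 3.046 1.118 0.915 0.654 0.388 0.237 0.106]
```

```bash
sed -i 's/^S4=S6=1.*/S4=S6=-1; PP=[.001,-.001,.198,.601,.462,.001,-.191,.377,0]; R0=R.from_euler("x",-90,degrees=True)/' fk.py
cat >> fk.py <<'E'
def ik(g,Rt,n=25,seed=None):
    lo,hi=LIM.T; lo=lo+1; hi=hi-1; hi[4]=-2; out=[]; rng=np.random.default_rng(0)
    def f(q):
        p,Rr=fk(q,PP); return np.r_[(p-g)*5,((Rr*R0).inv()*Rt).as_rotvec()]
    for q0 in ([seed] if seed is not None else lo+(hi-lo)*rng.random((n,6))):
        o=least_squares(f,np.clip(q0,lo+.1,hi-.1),bounds=(lo,hi),x_scale=30,max_nfev=60)
        if o.cost<1e-6 and not any(abs(o.x-x).max()<3 for x in out): out.append(o.x)
    return out
E
python3 - <<'E'
from h import *; from fk import ik
def show(n,g,Rt):
    for q in ik(g,Rt): print(n,q.round(0).astype(int).tolist())
for t in (20,30,45):
  for fl in (1,-1):
    Rt=ori(YAW,t,fl); show(f'handle {t} {fl}',B(-42,70,112)+.019*Rt.apply([1,0,0]),Rt)
    if t<45: show(f'open {t} {fl}',B(-42,168,112)+.019*Rt.apply([1,0,0]),Rt)
for t in (40,50,60):
  for fl in (1,-1):
   for b,T in ((-125,'start'),(14,'end')):
    Rt=ori(YAW,t,fl); show(f'push {T} {t} {fl}',B(b,0,38),Rt)
E
```

```text
handle 20 1 [33, 9, -48, 22, -16, -128]
open 20 1 [42, 8, -52, 38, -14, -152]
handle 20 -1 [33, 9, -48, 22, -16, 52]
open 20 -1 [42, 8, -52, 38, -14, 28]
push start 40 1 [2, 8, -40, -73, -9, -6]
push start 50 1 [-31, 17, -47, -109, -36, 56]
push end 50 1 [-15, 21, -33, -112, -25, 45]
push start 50 -1 [-31, 17, -47, -109, -36, -124]
push end 50 -1 [-15, 21, -33, -112, -25, -135]
push start 60 1 [-48, 36, -55, -117, -61, 91]
push end 60 1 [-28, 31, -43, -128, -49, 76]
push start 60 -1 [-48, 36, -55, -117, -61, -89]
push end 60 -1 [-28, 31, -43, -128, -49, -104]
```

Run:
```python
from h import *; from fk import ik
s=r.get_state(); print(toB(s['tcp_pos']))
Rt=ori(YAW,20); g=B(-46,71,112)+.019*Rt.apply([1,0,0]); plan(g,Rt); print(ik(g,Rt,seed=[33,9,-48,22,-16,-128]))
```

```text
[[-31.2023242   58.73529034 127.39544393]]
rot [-0.007  0.12  -0.018] n 1 each [-0.0072  0.1196 -0.0185] | shift [ 2.84  1.23 -1.92] rows 1.0 t 4.95 [0.5708 0.1004 0.1274] q [  22.5    3.7  -58.    54.1   -2.5 -150.6] F [ 0.5 -1.1  0.1] w 0.0873
[array([  33.37433774,    8.28735571,  -48.36429587,   23.02307729,
        -15.39696017, -128.94814526])]
```

```bash
python3 -m creep '[[-0.0024,0.04,-0.006,0,0.4,-0.64,100],[-0.0024,0.04,-0.006,0,0.4,-0.64,100],[-0.0024,0.04,-0.006,0,0.4,-0.64,100],[0,0,0,1,0,0,100],[0,0,0,1,0,0,100],[0,0,0,0.8,0,0,100],[0,0,0,0,0,0,100]]'
python3 - <<'E'
from h import *
Rt=ori(YAW,20); g=B(-46,71,112)+.019*Rt.apply([1,0,0]); plan(g,Rt)
E
```

```text
time_s: 5.65
tcp_pos: [0.57, 0.1045, 0.0996]
eef_rot: [-0.8, 68.1, 14.7]
contact_force: [0.1, -0.5, -0.2]
gripper_width: 0.0875
rot [-0.002  0.033  0.007] n 1 each [-0.0017  0.0332  0.0065] | shift [ 0.22  0.81 -1.  ] rows 1.0 t 5.65 [0.57   0.1045 0.0996] q [  31.1    7.8  -50.7   30.4  -12.  -134.3] F [ 0.1 -0.5 -0.2] w 0.0875
```

```bash
python3 -m creep '[[-0.0017,0.0332,0.0065,0.2,0.8,-1,100],[0,0,0,0,0,0,30],[0,0,0,0,0,0,0],[0,0,0,0,0,0,0],[0,0,0,0,0,0,0],[0,0,0,0,0,0,0],[0,0,0,0,0,0,0],[0,0,0,0,0,0,0]]' 15
python3 - <<'E'
from h import *
Rt=ori(YAW,20); plan(B(-46,166,112)+.019*Rt.apply([1,0,0]),Rt)
E
```

```text
time_s: 6.45
tcp_pos: [0.5595, 0.1124, 0.0948]
eef_rot: [0.2, 69.9, 16.0]
contact_force: [-0.5, -0.0, -0.2]
gripper_width: 0.0373
rot [ 0.002  0.002 -0.002] n 1 each [ 0.0019  0.002  -0.0019] | shift [ 0.03  9.27 -0.09] rows 2.0 t 6.45 [0.5595 0.1124 0.0948] q [  33.6    8.2  -48.1   22.7  -15.6 -128.7] F [-0.5 -0.  -0.2] w 0.0373
```

Fingers are slow; keep closing.

```bash
python3 -m creep '[[0,0,0,0,0,0,0],[0,0,0,0,0,0,0],[0,0,0,0,0,0,0],[0,0,0,0,0,0,0],[0,0,0,0,0,0,0],[0,0,0,0,0,0,0]]' 15
python3 -m creep '[[0,0,0,0,1,0,0],[0,0,0,0,1.5,0,0],[0,0,0,0,1.5,0,0],[0,0,0,0,1.5,0,0],[0,0,0,0,1.5,0,0],[0,0,0,0,1.5,0,0],[0,0,0,0,1,0,0],[0,0,0,0,0,0,0]]'
python3 - <<'E'
from h import *
Rt=ori(YAW,20); plan(B(-46,166,112)+.019*Rt.apply([1,0,0]),Rt); s=r.get_state(); print(toB(s['tcp_pos']))
E
```

```text
time_s: 7.05
tcp_pos: [0.5596, 0.1125, 0.0947]
eef_rot: [0.2, 69.9, 16.0]
contact_force: [1.6, -1.0, 0.2]
gripper_width: 0.0098
time_s: 7.85
tcp_pos: [0.5338, 0.2019, 0.0946]
eef_rot: [-0.4, 70.0, 15.3]
contact_force: [9.3, -10.5, -0.4]
gripper_width: 0.0097
rot [-0.    -0.     0.003] n 1 each [-0.     -0.      0.0025] | shift [ 0.04 -0.04 -0.03] rows 1.0 t 7.85 [0.5338 0.2019 0.0946] q [  42.3    8.   -52.3   37.8  -14.7 -152.2] F [  9.3 -10.5  -0.4] w 0.0097
[[-39.31221445 166.42802605  94.6274049 ]]
```

```bash
python3 -m creep '[[0,0,0,0,0.2,0,0],[0,0,0,0,0.2,0,0],[0,0,0,0,0,0,0]]'
python3 - <<'E'
from h import *
s=r.get_state(); print(toB(s['tcp_pos']),s['contact_force'],s['gripper_width'])
p,d=r.capture('top'); cv2.imwrite('pics/t2.png',cv2.resize(p[90:290,120:360],None,fx=3,fy=3,interpolation=3))
q=toB(pts('top',d,d>0)); S=q[(q[:,0]>-60)&(q[:,0]<-40)&(q[:,2]>85)&(q[:,2]<140)]; print(np.percentile(S,[3,50,97],axis=0).round(1))
E
```

```text
time_s: 8.15
tcp_pos: [0.5334, 0.2025, 0.0946]
eef_rot: [-0.8, 70.1, 14.6]
contact_force: [28.8, -25.0, -3.7]
gripper_width: 0.011
[[-39.53661891 167.10082258  94.55828804]] [ 28.78198193 -24.99903376  -3.68173668] 0.010973100662435458
[[ -59.1 -749.6   96.5]
 [ -50.  -674.7  120. ]
 [ -41.  -611.7  124.7]]
```

View pics/t2.png

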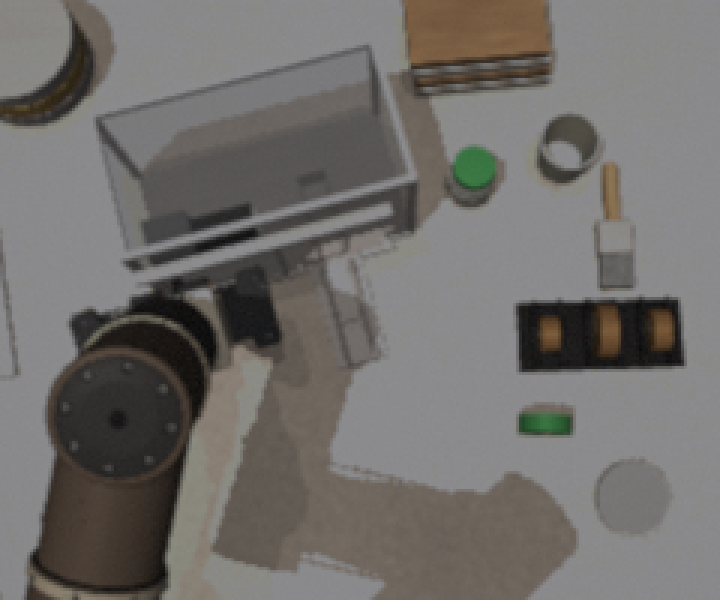

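```bash
python3 -m creep '[[0,0,0,0,0,0,40],[0,0,0,0,0,0,40],[0,0,0,0,0,0,40],[0,0,0,-1.5,0,0,45],[0,0,0,-3,0,0,45],[0,0,0,-3,0,-1,45],[0,0,0,-3,0,-1,45],[0,0,0,-2,-3,-2,45]]'
python3 - <<'E'
from h import *; from fk import ik
print(ray('top',320.3,201.3,.02))
s=r.get_state(); print(s['joints'].round(1))
for fl in (1,-1):
    Rt=ori(np.radians(2),0,fl); g=[.524,-.256,.15]; plan(g,Rt)
    for z in (.15,.027): print(z,[q.round(0).tolist() for q in ik([.524,-.256,z],Rt)])
    Rt=ori(YAW,0,fl); print('notch',[q.round(0).tolist() for q in ik(B(-85,0,33),Rt)])
E
```

```text
time_s: 9.0
tcp_pos: [0.4637, 0.1598, 0.2011]
eef_rot: [0.5, 69.7, 16.6]
contact_force: [0.0, -1.5, 0.6]
gripper_width: 0.0395
[ 0.51952372 -0.25406738  0.02      ]
[  50.2   -8.9  -47.1   19.   -36.2 -138. ]
rot [ 0.243  0.352 -0.047] n 3 each [ 0.0809  0.1175 -0.0155] | shift [  5.11 -41.76   4.58] rows 9.0 t 9.0 [0.4637 0.1598 0.2011] q [  50.2   -8.9  -47.1   19.   -36.2 -138. ] F [ 0.  -1.5  0.6] w 0.0395
0.15 [[-7.0, 16.0, -17.0, 0.0, -57.0, -81.0]]
0.027 [[-7.0, 24.0, -25.0, -0.0, -42.0, -81.0]]
notch [[24.0, 20.0, -30.0, -0.0, -40.0, -98.0]]
rot [-2.854  0.068  0.511] n 20 each [-0.1427  0.0034  0.0255] | shift [ 5.11 41.76 -4.58] rows 9.0 t 9.0 [0.4637 0.1598 0.2011] q [  50.2   -8.9  -47.1   19.   -36.2 -138. ] F [ 0.  -1.5  0.6] w 0.0395
0.15 [[-7.0, 16.0, -17.0, -0.0, -57.0, 99.0]]
0.027 [[-7.0, 24.0, -25.0, 0.0, -42.0, 99.0]]
notch [[24.0, 20.0, -30.0, -0.0, -40.0, 82.0]]
```

```bash
python3 -m creep '[[0.081,0.1175,-0.0155,0,0,0,45],[0.081,0.1175,-0.0155,0,0,0,45],[0.081,0.1175,-0.0155,0,0,0,45],[0,0,0,0,-4.6,0.5,45],[0,0,0,0,-4.6,0.5,45],[0,0,0,0,-4.6,0.5,45],[0,0,0,0,-4.6,0.5,45],[0,0,0,0,-4.6,0.5,45]]' 
python3 -m creep '[[0,0,0,0,-4.6,0.5,45],[0,0,0,0,-4.6,0.5,45],[0,0,0,0,-4.6,0.5,45],[0,0,0,0,-4.6,0.5,45],[0,0,0,0,0,0,45]]'
python3 - <<'E'
from h import *
Rt=ori(np.radians(2),0); plan([.524,-.256,.15],Rt)
p,d=r.capture('wrist'); cv2.imwrite('pics/w3.png',p)
for m in r.masks_of('mount','wrist')[:5]:
    P=pts('wrist',d,m['pixels']); print(round(m['score'],2),np.round(m['rect']),np.percentile(P,[3,50,97],axis=0).round(4).tolist())
    S=P[P[:,2]>P[:,2].max()-.012]; print('  top',np.median(S,0).round(4),S[:,1].min(),S[:,1].max())
P=pts('wrist',d,d>0)
for y0,n in((-.255,'mid'),):
    S=P[(abs(P[:,1]-y0)<.03)&(abs(P[:,0]-.524)<.05)&(P[:,2]>.045)&(P[:,2]<.075)]; print(cv2.boxPoints(cv2.minAreaRect(S[:,:2].astype(np.float32))), np.percentile(S,[2,98],axis=0).round(4))
    M=P[(abs(P[:,1]-y0)<.12)&(abs(P[:,0]-.524)<.08)&(P[:,2]>.014)&(P[:,2]<.024)]; print(cv2.minAreaRect(M[:,:2].astype(np.float32)))
E
```

```text
time_s: 9.8
tcp_pos: [0.4953, -0.0737, 0.199]
eef_rot: [-136.9, 89.8, -135.1]
contact_force: [0.9, 0.2, 0.3]
gripper_width: 0.0393
time_s: 10.3
tcp_pos: [0.521, -0.2597, 0.1985]
eef_rot: [-142.6, 89.7, -141.1]
contact_force: [-0.2, -0.3, -1.0]
gripper_width: 0.0395
rot [-0.008 -0.004  0.003] n 1 each [-0.0082 -0.0041  0.0031] | shift [4.85 0.36 0.31] rows 1.0 t 10.3 [ 0.521  -0.2597  0.1985] q [ -7.1  13.1 -13.7   0.2 -63.4 -81.5] F [-0.2 -0.3 -1. ] w 0.0395
0.97 [308. 151. 332. 191.] [[0.5008, -0.1995, 0.018], [0.5161, -0.1917, 0.0406], [0.5362, -0.1806, 0.0449]]
  top [ 0.5173 -0.1902  0.042 ] -0.19959741461981167 -0.17943973150996828
0.9 [304.  48. 378.  79.] [[0.4083, -0.2102, 0.0206], [0.4185, -0.1866, 0.0561], [0.428, -0.1579, 0.0609]]
  top [ 0.4176 -0.1839  0.0582] -0.20565773715418226 -0.15816527335177683
0.73 [246. 143. 270. 203.] [[0.493, -0.2604, 0.0398], [0.5149, -0.2511, 0.0618], [0.5454, -0.2419, 0.0662]]
  top [ 0.5194 -0.251   0.0635] -0.2610199055399737 -0.24062201709599826
0.72 [183. 148. 213. 196.] [[0.5013, -0.3224, 0.0162], [0.5198, -0.3105, 0.048], [0.543, -0.3024, 0.0532]]
  top [ 0.5218 -0.3125  0.0506] -0.32348821105228476 -0.3023745491091291
0.57 [ 40.  51. 112. 119.] [[0.4207, -0.4368, 0.0075], [0.4445, -0.4165, 0.0496], [0.4679, -0.3988, 0.0602]]
  top [ 0.4455 -0.4198  0.0575] -0.4440149527451711 -0.39977430634237515
[[ 0.49324113 -0.2416906 ]
 [ 0.49376386 -0.26135758]
 [ 0.54857296 -0.25990084]
 [ 0.5480502  -0.24023387]] [[ 0.4949 -0.2606  0.0472]
 [ 0.5461 -0.2415  0.0664]]
((0.542919933795929, -0.25020283460617065), (0.1213691234588623, 0.16025428473949432), 1.9546852111816406)
```

View pics/w3.png

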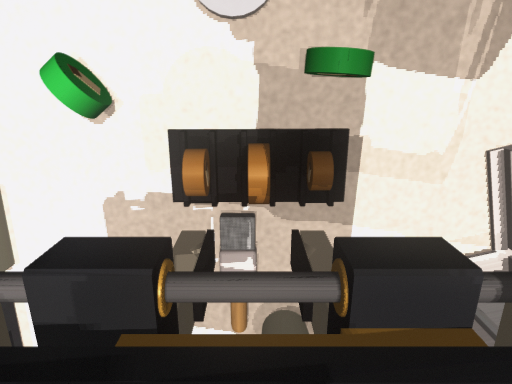

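Run:
```python
from h import *
Rt=ori(np.radians(2),0); plan([.5205,-.251,.026],Rt)
```

```text
rot [-0.007 -0.004  0.002] n 1 each [-0.0066 -0.0041  0.0021] | shift [17.26  0.54  0.02] rows 4.0 t 10.4 [ 0.5205 -0.2564  0.1986] q [ -6.8  12.9 -13.9   0.2 -63.4 -81.6] F [-0.1  0.   0.3] w 0.0395
```

```bash
python3 -m creep '[[-0.0066,-0.004,0.002,0,0.54,0,45],[0,0,0,4,0,0,45],[0,0,0,4,0,0,45],[0,0,0,4,0,0,45],[0,0,0,0,0,0,45]]'
python3 - <<'E'
from h import *
Rt=ori(np.radians(2),0); plan([.5205,-.251,.026],Rt)
E
```

```text
time_s: 10.9
tcp_pos: [0.5172, -0.2476, 0.0749]
eef_rot: [163.5, 89.6, 165.7]
contact_force: [-1.0, -0.3, -0.1]
gripper_width: 0.0393
rot [ 0.004 -0.007 -0.002] n 1 each [ 0.0036 -0.0072 -0.0021] | shift [ 4.89 -0.35  0.31] rows 1.0 t 10.9 [ 0.5172 -0.2476  0.0749] q [ -6.1  19.5 -22.9  -0.1 -48.  -81.7] F [-1.  -0.3 -0.1] w 0.0393
```

```bash
python3 -m creep '[[0,-0.007,0,0.5,-0.35,0.3,45],[0,0,0,2,0,0,45],[0,0,0,2.4,0,0,45],[0,0,0,0,0,0,45]]'
python3 - <<'E'
from h import *
Rt=ori(np.radians(2),0); plan([.5205,-.251,.026],Rt)
E
```

```text
time_s: 11.3
tcp_pos: [0.5242, -0.2532, 0.0302]
eef_rot: [-1.3, 89.6, 0.9]
contact_force: [-0.3, -0.4, -1.3]
gripper_width: 0.0395
rot [0.003 0.007 0.   ] n 1 each [0.0026 0.0073 0.0002] | shift [ 0.42  0.24 -0.36] rows 1.0 t 11.3 [ 0.5242 -0.2532  0.0302] q [ -6.6  23.1 -24.7  -0.1 -41.7 -81.2] F [-0.3 -0.4 -1.3] w 0.0395
```

```bash
python3 -m creep '[[0,0,0,0.2,0,0,45],[0,0,0,0,0,0,45],[0,0,0,0,0,0,30],[0,0,0,0,0,0,0],[0,0,0,0,0,0,0],[0,0,0,0,0,0,0],[0,0,0,0,0,0,0]]' 15
python3 - <<'E'
from h import *
Rt=ori(np.radians(2),0); plan([.5205,-.251,.15],Rt)
E
```

```text
time_s: 12.0
tcp_pos: [0.5245, -0.2539, 0.0288]
eef_rot: [-5.3, 89.5, -3.2]
contact_force: [-0.1, -0.0, 3.9]
gripper_width: 0.0198
rot [0.002 0.008 0.001] n 1 each [0.0021 0.0085 0.0008] | shift [-12.12   0.3   -0.39] rows 3.0 t 12.0 [ 0.5245 -0.2539  0.0288] q [ -6.6  23.2 -24.8  -0.  -41.5 -81.2] F [-0.1 -0.   3.9] w 0.0198
```

```bash
python3 -m creep '[[0,0,0,-2,0,0,0],[0,0,0,-4,0,0,0],[0,0,0,-4,0,0,0],[0,0,0,-3,0,0,0],[0,0,0,0,0,0,0]]' 25
python3 - <<'E'
from h import *
Rt=ori(YAW,0); plan(B(-85+4,0,160),Rt)
E
```

```text
time_s: 12.5
tcp_pos: [0.5256, -0.2544, 0.163]
eef_rot: [-9.9, 89.1, -7.7]
contact_force: [0.3, -0.5, -0.9]
gripper_width: 0.0196
rot [-0.236  0.015  0.004] n 2 each [-0.1182  0.0074  0.0022] | shift [ 0.3  27.06  8.97] rows 6.0 t 12.5 [ 0.5256 -0.2544  0.163 ] q [ -6.6  14.4 -16.9   0.  -57.9 -81.2] F [ 0.3 -0.5 -0.9] w 0.0196
```

```bash
python3 -m creep '[[-0.118,0.0074,0.002,0,0,0,0],[-0.118,0.0074,0.002,0,0,0,0],[0,0,0,0,4.5,1.5,0],[0,0,0,0,4.5,1.5,0],[0,0,0,0,4.5,1.5,0],[0,0,0,0,4.5,1.5,0],[0,0,0,0,4.5,1.5,0],[0,0,0,0,4.5,1.5,0]]'
python3 -m creep '[[0,0,0,0,0,0,0],[0,0,0,0,0,0,0]]'
python3 - <<'E'
from h import *
Rt=ori(YAW,0); plan(B(-85+4,0,36),Rt)
p,d=r.capture('wrist'); cv2.imwrite('pics/w4.png',p)
P=toB(pts('wrist',d,d>0))
S=P[(abs(P[:,1])<24)&(P[:,0]>-140)&(P[:,0]<-15)&(P[:,2]>17)&(P[:,2]<26)]
print(len(S),cv2.boxPoints(cv2.minAreaRect(S[:,:2].astype(np.float32))),np.percentile(S,[2,50,98],axis=0))
for x in (-125,-110,-70,-50,-30):
    T=S[abs(S[:,0]-x)<8]; print(x,len(T),np.percentile(T[:,1],[2,98]) if len(T) else '')
E
```

```text
time_s: 13.3
tcp_pos: [0.5362, 0.0324, 0.1578]
eef_rot: [155.6, 89.5, 171.2]
contact_force: [0.5, -0.4, -1.1]
gripper_width: 0.0202
time_s: 13.5
tcp_pos: [0.5364, 0.0317, 0.1577]
eef_rot: [157.4, 89.5, 173.1]
contact_force: [0.4, -0.4, -1.3]
gripper_width: 0.0199
rot [ 0.001 -0.008 -0.003] n 1 each [ 0.0014 -0.0084 -0.0035] | shift [12.17 -0.19  0.18] rows 3.0 t 13.5 [0.5364 0.0317 0.1577] q [ 24.1  11.2 -21.7  -0.3 -57.5 -98.1] F [ 0.4 -0.4 -1.3] w 0.0199
924 [[-130.93501    18.81469 ]
 [-130.53918   -18.976002]
 [ -69.6593    -18.338333]
 [ -70.05513    19.452358]] [[-129.79700798  -18.32851343   17.17008189]
 [-103.46235011  -11.81820775   20.16951474]
 [ -74.52060726   18.88027849   22.5364124 ]]
-125 240 [-18.28555939  18.71301471]
-110 260 [-18.4957713   18.96629763]
-70 71 [-18.34185467  18.55200735]
-50 0 
-30 0
```

View pics/w4.png

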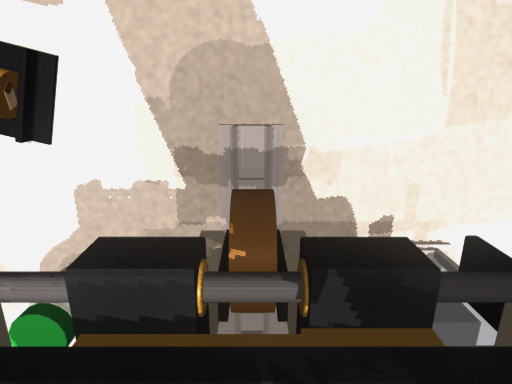

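```bash
python3 -m creep '[[0,-0.008,-0.003,3,-0.2,0.2,0],[0,0,0,4,0,0,0],[0,0,0,3.5,0,0,0],[0,0,0,0,0,0,0],[0,0,0,0,0,0,0]]'
python3 - <<'E'
from h import *
Rt=ori(YAW,0); plan(B(-85+4,0,35),Rt); s=r.get_state(); print(toB(s['tcp_pos']))
p,d=r.capture('wrist')
for m in r.masks_of('mount','wrist')[:3]:
    P=toB(pts('wrist',d,m['pixels'])); print(m['score'],np.percentile(P,[2,50,98],axis=0).round(1).tolist())
    S=P[(abs(P[:,1])<9)]
    if len(S)>50:
        f=lambda c:np.hypot(S[:,0]-c[0],S[:,2]-c[1])-30
        from scipy.optimize import least_squares
        print(least_squares(f,[-85,55],loss='soft_l1').x)
E
```

```text
time_s: 14.05
tcp_pos: [0.5393, 0.0279, 0.0537]
eef_rot: [-148.6, 90.0, -133.0]
contact_force: [1.3, 0.3, -0.5]
gripper_width: 0.0198
rot [-0.002 -0.001  0.   ] n 1 each [-0.0024 -0.0005  0.0003] | shift [1.87 0.25 0.01] rows 1.0 t 14.05 [0.5393 0.0279 0.0537] q [ 23.8  18.2 -28.7   0.  -43.1 -98.2] F [ 1.3  0.3 -0.5] w 0.0198
[[-81.13135022  -2.50943053  53.721276  ]]
0.63 [[-128.2, -26.7, 6.7], [-91.7, 13.8, 13.9], [9.1, 162.8, 43.1]]
[-79.07299615  12.69026696]
0.58 [[-110.7, -11.5, 58.1], [-98.6, -2.1, 85.2], [-60.4, 7.8, 91.9]]
[-80.8365357   61.93065192]
```

```bash
python3 -m creep '[[0,0,0,0,0.25,-0.3,0],[0,0,0,0,0,0,0],[0,0,0,0.9,0,0,0],[0,0,0,0.9,0,0,0],[0,0,0,0,0,0,0]]'
python3 - <<'E'
from h import *
Rt=ori(YAW,0); plan(B(-84.5,0,33.5),Rt)
E
```

```text
time_s: 14.65
tcp_pos: [0.536, 0.031, 0.0348]
eef_rot: [12.2, 89.9, 27.8]
contact_force: [0.0, -0.0, -1.1]
gripper_width: 0.0192
rot [-0.001  0.001 -0.   ] n 1 each [-0.0007  0.0012 -0.0003] | shift [ 0.13 -0.14 -0.1 ] rows 1.0 t 14.65 [0.536  0.031  0.0348] q [ 24.2  19.5 -30.1  -0.  -40.3 -98.6] F [ 0.  -0.  -1.1] w 0.0192
```

```bash
python3 -m creep '[[0,0,0,0.15,-0.14,-0.1,0],[0,0,0,0,0,0,0]]'
python3 -m creep '[[0,0,0,0,0,0,30],[0,0,0,0,0,0,30],[0,0,0,0,0,0,40],[0,0,0,0,0,0,40],[0,0,0,0,0,0,40]]'
python3 -m creep '[[0,0,0,-2,0,0,40],[0,0,0,-4,0,0,40],[0,0,0,-4,0,0,40],[0,0,0,0,0,0,40],[0,0,0,0,0,0,40]]'
python3 - <<'E'
from h import *
from scipy.optimize import least_squares
Rt=ori(YAW,0); plan(B(-85,0,150),Rt)
for n in ('wrist','scene'):
  p,d=r.capture(n); cv2.imwrite(f'pics/p_{n}.png',p)
  for m in r.masks_of('mount',n)[:6]:
    P=toB(pts(n,d,m['pixels'])); q=np.median(P,0)
    if abs(q[1])<25: print(n,m['score'],m['rect'],np.percentile(P,[2,50,98],axis=0).round(1).tolist()); print(least_squares(lambda c:np.hypot(P[:,0]-c[0],P[:,2]-c[1])-30,[-85,40],loss='soft_l1',f_scale=2).x)
E
```

```text
time_s: 14.85
tcp_pos: [0.5361, 0.0305, 0.0346]
eef_rot: [21.3, 89.8, 36.9]
contact_force: [-3.2, 5.7, 9.1]
gripper_width: 0.02
time_s: 15.35
tcp_pos: [0.5352, 0.0291, 0.0339]
eef_rot: [18.4, 89.9, 34.0]
contact_force: [0.6, 0.1, -0.6]
gripper_width: 0.0346
time_s: 15.85
tcp_pos: [0.5356, 0.0294, 0.1352]
eef_rot: [14.3, 89.8, 29.9]
contact_force: [-0.5, 1.2, -0.6]
gripper_width: 0.0352
rot [-0.001  0.004 -0.001] n 1 each [-0.0014  0.0039 -0.001 ] | shift [-1.48  0.01 -0.07] rows 1.0 t 15.85 [0.5356 0.0294 0.1352] q [ 24.1  12.  -24.2  -0.  -53.6 -98.4] F [-0.5  1.2 -0.6] w 0.0352
wrist 0.63 [240.7, 151.3, 271.7, 230.1] [[-116.4, -8.8, 16.0], [-95.1, 1.0, 65.9], [-63.2, 12.7, 70.4]]
[-86.63418424  39.76830393]
scene 0.53 [258.3, 181.9, 276.2, 201.6] [[-112.0, -13.6, 15.4], [-83.2, -9.9, 49.6], [-56.8, 9.0, 70.5]]
[-86.32903752  39.54806022]
```

```bash
cat > tr.py <<'E'
from h import *; from fk import ik,fk,PP,R0
s=r.get_state(); q0=s['joints']
for t in (50,55,60):
  Rt=ori(YAW,t,-1)
  for g in ((-200,0,140),(-140,0,36),(-60,0,36),(16,0,36)):
    print(t,g,[q.round(1).tolist() for q in ik(B(*g),Rt,15)])
E
python3 tr.py
```

```text
50 (-200, 0, 140) []
50 (-140, 0, 36) [[-33.1, 16.8, -48.3, -107.9, -37.3, -121.6]]
50 (-60, 0, 36) [[-23.1, 19.0, -41.1, -112.3, -31.2, -127.1]]
50 (16, 0, 36) [[-15.2, 21.7, -33.0, -112.6, -25.2, -134.3]]
55 (-200, 0, 140) [[-25.2, -9.0, -47.5, -83.3, -32.7, -161.5]]
55 (-140, 0, 36) [[-43.0, 25.7, -52.9, -113.5, -49.7, -102.8]]
55 (-60, 0, 36) [[-31.1, 25.0, -46.2, -120.1, -43.7, -109.9]]
55 (16, 0, 36) [[-22.7, 26.1, -38.6, -123.5, -37.6, -115.7]]
60 (-200, 0, 140) [[-40.9, -2.7, -50.5, -91.4, -46.3, -140.9]]
60 (-140, 0, 36) [[-50.7, 38.2, -56.7, -116.1, -62.1, -84.9]]
60 (-60, 0, 36) [[-37.0, 33.0, -50.2, -123.8, -56.0, -96.5]]
60 (16, 0, 36) [[-27.5, 31.7, -43.0, -128.8, -49.5, -103.7]]
```

```bash
cat > tr2.py <<'E'
from h import *; from fk import ik,fk,PP,R0
import sys
def path(q0,q1,n,pr=True):
    rows=[]; Pp,Rp=fk(q0,PP); Rp=Rp*R0
    for k in range(1,n+1):
        p,Rn=fk(q0+(q1-q0)*k/n,PP); Rn=Rn*R0
        rv=(Rp.inv()*Rn).as_rotvec(); sh=Rp.inv().apply(p-Pp)*100
        fx=p-.066*Rn.apply([1,0,0])
        low=min((fx+a*.097*Rn.apply([0,1,0])+b*.039*Rn.apply([0,0,1]))[2] for a in(1,-1) for b in (1,-1))
        print(k,np.r_[rv.round(3),sh.round(2)].tolist(),'|',toB(p).round(0).tolist(),'bodylow',low.round(3),'|',np.linalg.norm(rv).round(3),np.linalg.norm(sh).round(1)); Pp,Rp=p,Rn
if __name__=='__main__':
    q0=r.get_state()['joints']
    Rt=ori(YAW,55,-1); Q=ik(B(-165,0,110),Rt,20); print([q.round(1).tolist() for q in Q])
    path(q0,Q[0],18)
E
python3 tr2.py
```

```text
[[-30.3, 1.4, -47.5, -95.0, -36.3, -143.1]]
1 [0.152, 0.006, 0.073, 1.61, -0.08, -2.7] | [[-112.0, -1.0, 118.0]] bodylow 0.177 | 0.169 3.1
2 [0.154, 0.005, 0.072, 1.4, -0.24, -2.43] | [[-137.0, 1.0, 104.0]] bodylow 0.155 | 0.17 2.8
3 [0.155, 0.004, 0.072, 1.2, -0.35, -2.15] | [[-158.0, 6.0, 93.0]] bodylow 0.135 | 0.171 2.5
4 [0.156, 0.003, 0.071, 1.0, -0.4, -1.86] | [[-176.0, 13.0, 83.0]] bodylow 0.117 | 0.172 2.2
5 [0.157, 0.002, 0.071, 0.82, -0.41, -1.59] | [[-191.0, 21.0, 76.0]] bodylow 0.102 | 0.173 1.8
6 [0.158, 0.001, 0.072, 0.66, -0.37, -1.32] | [[-202.0, 30.0, 71.0]] bodylow 0.09 | 0.173 1.5
7 [0.158, 0.001, 0.072, 0.5, -0.28, -1.07] | [[-210.0, 38.0, 67.0]] bodylow 0.079 | 0.174 1.2
8 [0.159, 0.001, 0.073, 0.37, -0.16, -0.84] | [[-215.0, 46.0, 66.0]] bodylow 0.072 | 0.175 0.9
9 [0.159, 0.001, 0.075, 0.25, -0.01, -0.64] | [[-216.0, 53.0, 65.0]] bodylow 0.066 | 0.175 0.7
10 [0.158, 0.002, 0.076, 0.14, 0.17, -0.48] | [[-215.0, 58.0, 67.0]] bodylow 0.064 | 0.176 0.5
11 [0.158, 0.003, 0.077, 0.06, 0.38, -0.35] | [[-211.0, 61.0, 69.0]] bodylow 0.063 | 0.176 0.5
12 [0.158, 0.005, 0.079, -0.02, 0.6, -0.27] | [[-206.0, 61.0, 73.0]] bodylow 0.065 | 0.177 0.7
13 [0.157, 0.007, 0.08, -0.07, 0.82, -0.22] | [[-199.0, 58.0, 78.0]] bodylow 0.069 | 0.177 0.9
14 [0.157, 0.009, 0.082, -0.11, 1.06, -0.22] | [[-192.0, 53.0, 83.0]] bodylow 0.075 | 0.177 1.1
15 [0.156, 0.012, 0.083, -0.14, 1.28, -0.25] | [[-184.0, 44.0, 90.0]] bodylow 0.083 | 0.177 1.3
16 [0.156, 0.015, 0.084, -0.15, 1.5, -0.33] | [[-177.0, 32.0, 96.0]] bodylow 0.093 | 0.178 1.5
17 [0.155, 0.019, 0.084, -0.15, 1.69, -0.44] | [[-170.0, 18.0, 103.0]] bodylow 0.104 | 0.178 1.8
18 [0.155, 0.023, 0.084, -0.14, 1.87, -0.59] | [[-165.0, -0.0, 110.0]] bodylow 0.116 | 0.178 2.0
```

```bash
python3 -m creep '[[0,0,0,-4,0,0,20],[0,0,0,-4,0,0,0],[0,0,0,0,0,0,0]]'
python3 - <<'E'
from tr2 import *
q0=r.get_state()['joints']; print(q0)
Q=ik(B(-170,0,130),ori(YAW,55,-1),20); print([q.round(1).tolist() for q in Q])
path(q0,Q[0],23)
E
```

```text
time_s: 16.35
tcp_pos: [0.5378, 0.0296, 0.2187]
eef_rot: [-3.5, 89.5, 12.2]
contact_force: [0.2, 0.0, 0.5]
gripper_width: 0.0164
[ 24.08142221   7.73220603 -17.62968084   0.10725659 -64.17861617
 -98.43783808]
[[-25.2, -3.9, -46.2, -89.2, -32.4, -154.6]]
1 [0.111, -0.002, 0.061, 1.54, 0.25, -1.63] | [[-98.0, 2.0, 204.0]] bodylow 0.264 | 0.126 2.3
2 [0.113, -0.002, 0.06, 1.4, 0.12, -1.53] | [[-113.0, 5.0, 190.0]] bodylow 0.244 | 0.128 2.1
3 [0.115, -0.002, 0.059, 1.26, 0.01, -1.42] | [[-127.0, 10.0, 178.0]] bodylow 0.225 | 0.129 1.9
4 [0.116, -0.002, 0.059, 1.12, -0.09, -1.29] | [[-139.0, 16.0, 167.0]] bodylow 0.207 | 0.13 1.7
5 [0.118, -0.002, 0.058, 0.99, -0.16, -1.16] | [[-149.0, 21.0, 157.0]] bodylow 0.19 | 0.131 1.5
6 [0.119, -0.003, 0.058, 0.86, -0.21, -1.02] | [[-158.0, 28.0, 149.0]] bodylow 0.175 | 0.132 1.4
7 [0.12, -0.003, 0.057, 0.74, -0.24, -0.88] | [[-165.0, 34.0, 142.0]] bodylow 0.162 | 0.134 1.2
8 [0.122, -0.003, 0.057, 0.63, -0.25, -0.73] | [[-171.0, 40.0, 137.0]] bodylow 0.15 | 0.134 1.0
9 [0.123, -0.003, 0.057, 0.52, -0.24, -0.59] | [[-175.0, 45.0, 132.0]] bodylow 0.
[... 653 characters left out ...]
 123.0]] bodylow 0.108 | 0.14 0.3
17 [0.127, 0.001, 0.061, -0.07, 0.39, 0.2] | [[-174.0, 50.0, 124.0]] bodylow 0.11 | 0.141 0.4
18 [0.127, 0.003, 0.062, -0.11, 0.51, 0.23] | [[-172.0, 45.0, 125.0]] bodylow 0.112 | 0.141 0.6
19 [0.127, 0.004, 0.062, -0.14, 0.64, 0.25] | [[-170.0, 38.0, 126.0]] bodylow 0.115 | 0.142 0.7
20 [0.127, 0.006, 0.063, -0.17, 0.76, 0.25] | [[-169.0, 30.0, 127.0]] bodylow 0.119 | 0.142 0.8
21 [0.128, 0.008, 0.063, -0.19, 0.87, 0.23] | [[-169.0, 21.0, 128.0]] bodylow 0.124 | 0.143 0.9
22 [0.128, 0.01, 0.063, -0.2, 0.99, 0.19] | [[-169.0, 11.0, 129.0]] bodylow 0.13 | 0.143 1.0
23 [0.128, 0.012, 0.063, -0.21, 1.09, 0.14] | [[-170.0, -0.0, 130.0]] bodylow 0.136 | 0.143 1.1
```

```bash
python3 -m creep '[[0.111,-0.002,0.061,1.54,0.25,-1.63,0],[0.113,-0.002,0.06,1.4,0.12,-1.53,0],[0.115,-0.002,0.059,1.26,0,-1.42,0],[0.116,-0.002,0.059,1.12,-0.1,-1.3,0],[0.118,-0.002,0.058,1,-0.16,-1.16,0],[0.119,-0.003,0.058,0.86,-0.2,-1,0],[0.12,-0.003,0.057,0.74,-0.24,-0.88,0],[0.122,-0.003,0.057,0.63,-0.25,-0.73,0]]'
python3 -m creep '[[0.123,-0.003,0.057,0.52,-0.24,-0.59,0],[0.123,-0.003,0.058,0.42,-0.22,-0.45,0],[0.124,-0.003,0.058,0.33,-0.17,-0.32,0],[0.125,-0.003,0.058,0.24,-0.11,-0.2,0],[0.125,-0.002,0.059,0.16,0,-0.1,0],[0.126,-0.001,0.059,0.1,0.06,0,0],[0.126,-0.001,0.06,0,0.17,0.08,0],[0.126,0,0.061,0,0.28,0.15,0]]'
python3 -m creep '[[0.127,0.001,0.061,-0.07,0.4,0.2,0],[0.127,0.003,0.062,-0.1,0.5,0.23,0],[0.127,0.004,0.062,-0.14,0.64,0.25,0],[0.127,0.006,0.063,-0.17,0.76,0.25,0],[0.128,0.008,0.063,-0.2,0.87,0.23,0],[0.128,0.01,0.063,-0.2,1,0.2,0],[0.128,0.012,0.063,-0.2,1.1,0.14,0],[0,0,0,0,0,0,0]]'
python3 - <<'E'
from h import *
Rt=ori(YAW,55,-1); plan(B(-145,0,33),Rt)
E
```

```text
time_s: 17.15
tcp_pos: [0.4373, 0.0438, 0.1302]
eef_rot: [116.0, 64.0, 76.8]
contact_force: [-0.6, -0.3, 0.1]
gripper_width: 0.0004
time_s: 17.95
tcp_pos: [0.4291, 0.0566, 0.1173]
eef_rot: [148.2, 44.8, 45.6]
contact_force: [-0.3, 0.3, 0.7]
gripper_width: 0.0004
time_s: 18.75
tcp_pos: [0.4489, 0.0056, 0.1239]
eef_rot: [-179.9, 35.5, 15.5]
contact_force: [-0.4, -0.3, -0.2]
gripper_width: 0.0004
rot [-0.005  0.009 -0.003] n 1 each [-0.0048  0.0089 -0.0031] | shift [7.6  0.04 5.78] rows 2.0 t 18.75 [0.4489 0.0056 0.1239] q [ -25.5   -3.8  -46.5  -89.   -32.3 -154.5] F [-0.4 -0.3 -0.2] w 0.0004
```

```bash
python3 -m creep '[[-0.005,0.009,-0.003,1.9,0,1.5,0],[0,0,0,1.9,0,1.4,0],[0,0,0,1.9,0,1.4,0],[0,0,0,1.9,0,1.4,0],[0,0,0,0,0,0,0],[0,0,0,0,0,0,0]]'
python3 - <<'E'
from h import *
Rt=ori(YAW,55,-1); plan(B(-125,0,33),Rt); print(toB(r.get_state()['tcp_pos']))
p,d=r.capture('scene'); cv2.imwrite('pics/s5.png',cv2.resize(p[90:290,180:400],None,fx=3,fy=3,interpolation=3))
E
```

```text
time_s: 19.35
tcp_pos: [0.4748, 0.0151, 0.0364]
eef_rot: [-179.6, 35.3, 16.2]
contact_force: [-0.1, 0.6, 0.3]
gripper_width: 0.0005
rot [-0.001  0.006  0.008] n 1 each [-0.0014  0.0059  0.0075] | shift [ 1.97  0.26 -0.97] rows 1.0 t 19.35 [0.4748 0.0151 0.0364] q [ -43.    24.3  -52.5 -111.4  -48.8 -105.4] F [-0.1  0.6  0.3] w 0.0005
[[-146.68222877    2.55474307   36.36361399]]
```

View pics/s5.png

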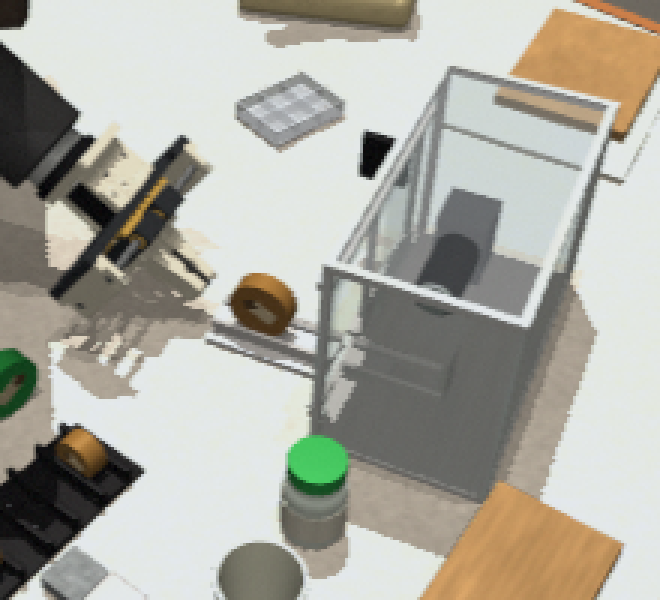

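```bash
python3 -m creep '[[0,0.006,0.007,0.17,0.26,0.25,0],[0,0,0,0.82,0,-0.57,0],[0,0,0,0.82,0,-0.57,0],[0,0,0,0.6,0,-0.42,0],[0,0,0,0.4,0,-0.28,0],[0,0,0,0.4,0,-0.28,0],[0,0,0,0.4,0,-0.28,0],[0,0,0,0,0,0,0]]'
cat > ck.py <<'E'
from h import *
from scipy.optimize import least_squares
s=r.get_state(); print('tip',toB(s['tcp_pos']).round(1),s['contact_force'].round(1),s['time_s'],s['joints'].round(0), s['eef_rot'].round(1))
def look(n):
  p,d=r.capture(n); cv2.imwrite(f'pics/k_{n}.png',p)
  for m in r.masks_of('mount',n)[:6]:
    P=toB(pts(n,d,m['pixels'])); 
    if not len(P): continue
    q=np.median(P,0)
    if abs(q[1])<30 and q[0]>-150: print(n,round(m['score'],2),np.round(m['rect']),np.percentile(P,[2,50,98],axis=0).round(1).tolist(),least_squares(lambda c:np.hypot(P[:,0]-c[0],P[:,2]-c[1])-30,[q[0],40],loss='soft_l1',f_scale=2).x.round(1))
look('scene'); look('top')
E
python3 ck.py
```

```text
time_s: 20.2
tcp_pos: [0.5183, 0.0234, 0.0372]
eef_rot: [179.4, 34.6, 15.4]
contact_force: [-0.2, -0.3, -0.3]
gripper_width: 0.0004
tip [[-102.6   -1.2   37.2]] [-0.2 -0.3 -0.3] 20.2 [ -38.   25.  -50. -117.  -47. -106.] [179.4  34.6  15.4]
scene 0.65 [263. 185. 285. 204.] [[-92.6, -11.4, 14.3], [-63.4, -8.1, 49.0], [-37.3, 9.5, 70.8]] [-66.6  40.1]
top 0.59 [232. 185. 237. 199.] [[-94.6, -10.1, 11.0], [-73.4, 1.1, 67.4], [-44.0, 10.9, 74.9]] [-65.3  41.8]
```

```bash
python3 -m creep '[[0,0.006,0,0.17,-0.1,0.25,0],[0,0,0,0.5,0,-0.33,0],[0,0,0,0.5,0,-0.33,0],[0,0,0,0.5,0,-0.33,0],[0,0,0,0.5,0,-0.33,0],[0,0,0,0.5,0,-0.33,0],[0,0,0,0.5,0,-0.33,0],[0,0,0,0,0,0,0]]'; python3 ck.py
```

```text
time_s: 21.2
tcp_pos: [0.5524, 0.034, 0.0317]
eef_rot: [179.6, 34.4, 15.5]
contact_force: [-0.4, 0.4, -1.0]
gripper_width: 0.0003
tip [[-66.9  -0.2  31.7]] [-0.4  0.4 -1. ] 21.2 [ -33.   27.  -48. -121.  -46. -106.] [179.6  34.4  15.5]
scene 0.54 [278. 189. 283. 207.] [[-56.1, -99.6, 14.1], [-40.9, -8.3, 50.8], [2.6, 9.0, 165.7]] [-18.  46.]
```

```bash
python3 -m creep '[[0,0.006,0,0.5,0,-0.36,0],[0,0,0,0.5,0,-0.35,0],[0,0,0,0.5,0,-0.35,0],[0,0,0,0.5,0,-0.35,0],[0,0,0,0.5,0,-0.35,0],[0,0,0,0.5,0,-0.35,0],[0,0,0,0.5,0,-0.35,0],[0,0,0,0,0,0,0]]'; python3 ck.py
```

```text
time_s: 22.2
tcp_pos: [0.5936, 0.0456, 0.0324]
eef_rot: [179.6, 34.1, 15.5]
contact_force: [-0.3, 0.6, 0.1]
gripper_width: 0.0006
tip [[-24.1  -0.2  32.4]] [-0.3  0.6  0.1] 22.2 [ -28.   27.  -44. -123.  -44. -109.] [179.6  34.1  15.5]
```

Run:
```python
import cv2
p=cv2.imread('pics/k_scene.png'); cv2.imwrite('pics/s6.png',cv2.resize(p[100:270,220:400],None,fx=4,fy=3.5,interpolation=3))
```

```text
(no output)
```

View pics/s6.png

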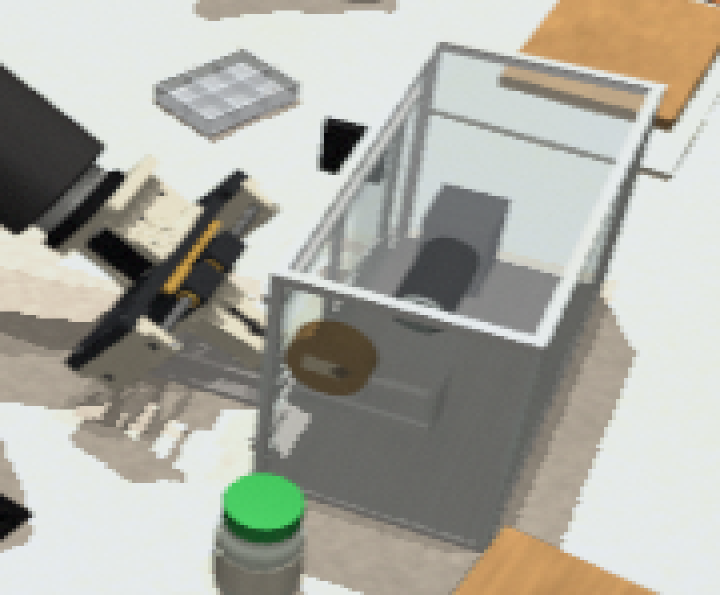

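```bash
python3 -m creep '[[0,0,0,0.5,0,-0.34,0],[0,0,0,0.5,0,-0.34,0],[0,0,0,0.5,0,-0.34,0],[0,0,0,0.5,0,-0.34,0],[0,0,0,0.5,0,-0.34,0],[0,0,0,0.4,0,-0.28,0],[0,0,0,0,0,0,0]]'; python3 ck.py
python3 - <<'E'
import cv2
p=cv2.imread('pics/k_scene.png'); cv2.imwrite('pics/s7.png',cv2.resize(p[100:270,220:400],None,fx=4,fy=3.5,interpolation=3))
E
```

```text
time_s: 23.1
tcp_pos: [0.6272, 0.0551, 0.0325]
eef_rot: [179.6, 34.1, 15.5]
contact_force: [-0.3, -0.1, 0.5]
gripper_width: 0.0008
tip [[10.9 -0.2 32.5]] [-0.3 -0.1  0.5] 23.1 [ -25.   27.  -40. -125.  -41. -112.] [179.6  34.1  15.5]
```

View pics/s7.png

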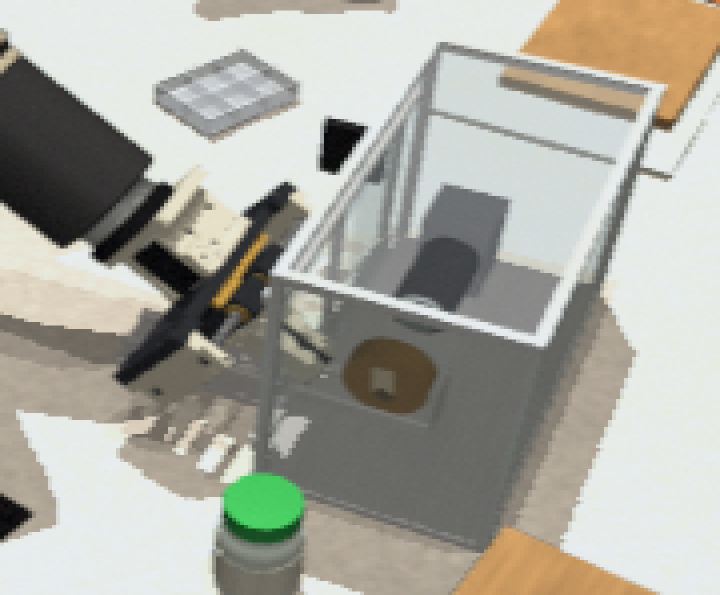

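```bash
cat > seat.py <<'E'
from h import *
p,d=r.capture('scene'); cv2.imwrite('pics/k_scene.png',p)
h=cv2.cvtColor(p,cv2.COLOR_BGR2HSV); 
m=((h[...,0]<22)&(h[...,1]>110)).astype(np.uint8); m[:185]=0;m[235:]=0;m[:,:290]=0;m[:,345:]=0
n,l,st,c=cv2.connectedComponentsWithStats(m); k=1+st[1:,4].argmax(); print('blob',st[k],c[k])
f,cx,cy,T=cam('scene')
for x,z in ((40,42),(47,42),(50,40.5),(55,39.5),(60,42)):
    pts3=[B(x+30*np.cos(a),y,z+30*np.sin(a)) for a in np.linspace(0,6.28,40) for y in(-10,10)]
    q=np.array([proj('scene',t) for t in pts3]); hull=cv2.convexHull(q.astype(np.float32)); M=cv2.moments(hull)
    print(x,z,'pred rect',q.min(0).round(1),(q.max(0)-q.min(0)).round(1),'cen',round(M['m10']/M['m00'],1),round(M['m01']/M['m00'],1))
E
python3 seat.py
```

```text
blob [318 199   8   9  23] [321.69565217 202.82608696]
40 42 pred rect [298.5 193.7] [24.  21.9] cen 310.5 204.7
47 42 pred rect [300.9 194.5] [24.1 21.9] cen 313.0 205.5
50 40.5 pred rect [301.9 195.3] [24.1 21.9] cen 314.0 206.2
55 39.5 pred rect [303.7 196.1] [24.1 21.9] cen 315.8 207.1
60 42 pred rect [305.5 196. ] [24.2 22. ] cen 317.7 207.0
```

```bash
cat >> seat.py <<'E'
a=cv2.imread('pics/scene.png').astype(int); D=abs(p.astype(int)-a).sum(2)
b=p.astype(int); br=((b[...,2]-b[...,0])>25)&(D>20)
m=br.astype(np.uint8); m[:185]=0;m[235:]=0;m[:,:285]=0;m[:,345:]=0
n,l,st,c=cv2.connectedComponentsWithStats(m); k=1+st[1:,4].argmax(); print('brown',st[k],c[k].round(1))
# bias check: door-frame / roof corners edges
for nm,P in (('roof FR',(0,-100,212)),('roof BR',(160,-100,212)),('roof FL',(0,200,212)),('floor FR',(0,-100,0))): print(nm,np.round(proj('scene',B(*P)),1))
cv2.imwrite('pics/s8.png',cv2.resize(p[110:270,270:390],None,fx=6,fy=3.75,interpolation=3))
E
python3 seat.py; python3 -m creep '[[0,0,0,0,0,0,0]]'; python3 seat.py | grep brown
```

```text
blob [318 199   9   8  26] [322.         202.61538462]
40 42 pred rect [298.5 193.7] [24.  21.9] cen 310.5 204.7
47 42 pred rect [300.9 194.5] [24.1 21.9] cen 313.0 205.5
50 40.5 pred rect [301.9 195.3] [24.1 21.9] cen 314.0 206.2
55 39.5 pred rect [303.7 196.1] [24.1 21.9] cen 315.8 207.1
60 42 pred rect [305.5 196. ] [24.2 22. ] cen 317.7 207.0
brown [305 197  23  21 310] [316.3 206.4]
roof FR [286.1 177.1]
roof BR [355.8 198.9]
roof FL [327.3 108.6]
floor FR [281.4 236.4]
time_s: 23.5
tcp_pos: [0.6264, 0.0547, 0.0323]
eef_rot: [179.6, 34.1, 15.4]
contact_force: [-0.3, 0.2, -0.2]
gripper_width: 0.0006
brown [305 197  23  21 314] [316.4 206.5]
```

```bash
python3 -m creep '[[0,0,0,-1.6,0,1.1,0],[0,0,0,-2.5,0,1.75,0],[0,0,0,-2.5,0,1.75,0],[0,0,0,-2.5,0,1.75,0],[0,0,0,-2.5,0,1.75,0],[0,0,0,-2.5,0,1.3,0],[0,0,0,-2.5,0,1,0],[0,0,0,0,0,0,0]]'
python3 - <<'E'
from h import *; from fk import ik
print(toB(r.get_state()['tcp_pos']),r.get_state()['joints'].round(0))
for t in (40,50,60):
  Rt=ori(YAW,t,-1)
  for g in ((-120,210,150),(-28,205,110),(-28,75,110),(-28,60,110)):
    print(t,g,[q.round(0).tolist() for q in ik(B(*g),Rt,10)])
E
```

```text
time_s: 24.35
tcp_pos: [0.436, 0.0017, 0.0395]
eef_rot: [179.7, 34.2, 15.4]
contact_force: [0.9, -1.0, -0.8]
gripper_width: 0.0001
[[-1.87645408e+02  1.53011886e-01  3.94816211e+01]] [ -53.   28.  -56. -108.  -54.  -97.]
40 (-120, 210, 150) []
40 (-28, 205, 110) []
40 (-28, 75, 110) []
40 (-28, 60, 110) []
50 (-120, 210, 150) []
50 (-28, 205, 110) [[3.0, 8.0, -46.0, -143.0, -16.0, -118.0]]
50 (-28, 75, 110) []
50 (-28, 60, 110) []
60 (-120, 210, 150) []
60 (-28, 205, 110) []
60 (-28, 75, 110) [[-21.0, 15.0, -49.0, -128.0, -41.0, -114.0]]
60 (-28, 60, 110) [[-22.0, 15.0, -47.0, -125.0, -40.0, -116.0]]
```

```bash
python3 seat.py | grep brown; python3 ck.py
```

```text
brown [305 197  23  21 309] [316.4 206.5]
tip [[-186.3   -0.9   39.5]] [ 0.4 -0.7  0.8] 24.4 [ -53.   28.  -56. -108.  -54.  -97.] [179.6  34.1  15.3]
```

Run:
```python
from h import *; from fk import ik
for t in (50,55,60,65):
  Rt=ori(YAW,t,-1); q=np.array([-50,20,-56,-108,-54,-97.])
  for g in ((-170,0,60),(-150,50,110),(-130,100,125),(-115,150,125),(-110,215,120),(-28,215,110),(-28,150,110),(-28,75,110)):
    a=ik(B(*g),Rt,seed=q)
    if a: q=a[0]
    print(t,g,q.round(0).astype(int).tolist() if a else 'no')
```

```text
50 (-170, 0, 60) [-31, 9, -48, -99, -34, -135]
50 (-150, 50, 110) [-2, -4, -45, -87, -14, -172]
50 (-130, 100, 125) no
50 (-115, 150, 125) no
50 (-110, 215, 120) [5, -1, -51, -136, -12, -126]
50 (-28, 215, 110) [3, 8, -48, -147, -18, -113]
50 (-28, 150, 110) [7, 6, -37, -114, -7, -150]
50 (-28, 75, 110) no
55 (-170, 0, 60) [-43, 17, -53, -106, -47, -114]
55 (-150, 50, 110) [-23, 0, -50, -103, -32, -140]
55 (-130, 100, 125) [-11, -3, -49, -109, -23, -143]
55 (-115, 150, 125) [-8, -2, -52, -123, -23, -130]
55 (-110, 215, 120) no
55 (-28, 215, 110) [-1, 13, -56, -155, -35, -101]
55 (-28, 150, 110) [-8, 10, -49, -137, -29, -115]
55 (-28, 75, 110) [-12, 9, -42, -118, -26, -132]
60 (-170, 0, 60) [-53, 29, -57, -109, -59, -94]
60 (-150, 50, 110) [-37, 9, -56, -110, -47, -118]
60 (-130, 100, 125) [-26, 4, -57, -118, -41, -120]
60 (-115, 150, 125) no
60 (-110, 215, 120) no
60 (-28, 215, 110) no
60 (-28, 150, 110) [-14, 17, -56, -144, -46, -102]
60 (-28, 75, 110) [-21, 15, -49, -128, -41, -114]
65 (-170, 0, 60) no
65 (-150, 50, 110) no
65 (-130, 100, 125) no
65 (-115, 150, 125) no
65 (-110, 215, 120) no
65 (-28, 215, 110) no
65 (-28, 150, 110) no
65 (-28, 75, 110) [-26, 23, -54, -133, -56, -100]
```

Run:
```python
from h import *; from fk import ik
from tr2 import path
for t in (53,56):
  Rt=ori(YAW,t,-1); q=r.get_state()['joints']
  for g in ((-170,0,60),(-150,50,110),(-130,100,125),(-115,140,125),(-115,165,120),(-90,165,112),(-32,165,102),(-32,100,102),(-32,40,102)):
    a=ik(B(*g),Rt,seed=q)
    if a: q=a[0]
    print(t,g,q.round(0).astype(int).tolist() if a else 'no')
```

```text
53 (-170, 0, 60) [-39, 13, -51, -103, -42, -122]
53 (-150, 50, 110) [-16, -2, -48, -98, -25, -150]
53 (-130, 100, 125) [-2, -5, -46, -102, -14, -157]
53 (-115, 140, 125) [-1, -3, -47, -114, -14, -145]
53 (-115, 165, 120) [-3, -2, -51, -125, -18, -132]
53 (-90, 165, 112) [-6, 3, -52, -131, -23, -123]
53 (-32, 165, 102) [-5, 10, -49, -139, -26, -115]
53 (-32, 100, 102) [-8, 9, -42, -121, -22, -132]
53 (-32, 40, 102) [-11, 9, -38, -107, -22, -144]
56 (-170, 0, 60) [-45, 19, -53, -106, -49, -110]
56 (-150, 50, 110) [-26, 1, -51, -105, -35, -135]
56 (-130, 100, 125) [-14, -2, -51, -111, -27, -138]
56 (-115, 140, 125) [-11, -1, -53, -123, -27, -128]
56 (-115, 165, 120) [-12, 2, -57, -131, -30, -118]
56 (-90, 165, 112) [-12, 7, -57, -137, -34, -111]
56 (-32, 165, 102) [-9, 14, -54, -144, -36, -106]
56 (-32, 100, 102) [-14, 12, -47, -128, -32, -119]
56 (-32, 40, 102) [-18, 12, -42, -116, -31, -130]
```

```bash
python3 -m creep '[[0,0.008,0,-0.33,-1.7,-2.6,100],[0,0.008,0,-0.33,-1.7,-2.6,100],[0,0,0,-0.33,-1.7,-2.6,100],[0,0,0,0.6,-2.9,-0.7,100],[0,0,0,0.6,-2.9,-0.7,100],[0,0,0,0.6,-2.9,-0.7,100],[0,0,0,0.6,-2.9,-0.7,100],[0,0,0,0,0,0,100]]'
python3 - <<'E'
from h import *
Rt=ori(YAW,55,-1); print(toB(r.get_state()['tcp_pos'])); plan(B(-32,166,102),Rt)
p,d=r.capture('wrist'); cv2.imwrite('pics/w9.png',p)
q=toB(pts('wrist',d,d>0)); S=q[(q[:,0]>-62)&(q[:,0]<-14)&(q[:,2]>85)&(q[:,2]<138)&(q[:,1]>130)&(q[:,1]<195)]; print(len(S),np.percentile(S,[3,50,97],axis=0).round(1) if len(S) else '')
E
python3 seat.py | grep brown
```

```text
time_s: 25.4
tcp_pos: [0.4615, 0.1832, 0.1197]
eef_rot: [179.7, 33.2, 15.7]
contact_force: [-0.9, 0.2, 0.1]
gripper_width: 0.0589
[[-113.97883195  167.99509819  119.67264612]]
rot [ 0.006 -0.032  0.   ] n 1 each [ 0.0059 -0.0317  0.0001] | shift [ 7.73  0.2  -3.25] rows 2.0 t 25.4 [0.4615 0.1832 0.1197] q [ -13.     2.6  -58.2 -132.8  -33.2 -115. ] F [-0.9  0.2  0.1] w 0.0589
1468 [[-58.6 161.4  89. ]
 [-56.6 166.1 131.5]
 [-17.5 170.9 134.5]]
brown [305 197  23  21 303] [316.3 206.4]
```

```bash
python3 -m creep '[[0,-0.016,0,0,0.2,0,70],[0,-0.016,0,0,0,0,70],[0,0,0,2,0,-0.85,70],[0,0,0,2,0,-0.8,70],[0,0,0,2,0,-0.8,70],[0,0,0,1.7,0,-0.8,70],[0,0,0,0,0,0,10],[0,0,0,0,0,0,0]]' 15
python3 - <<'E'
from h import *
Rt=ori(YAW,55,-1); print(toB(r.get_state()['tcp_pos'])); plan(B(-32,166,102),Rt)
E
```

```text
time_s: 26.3
tcp_pos: [0.5388, 0.2006, 0.0996]
eef_rot: [179.7, 35.3, 15.6]
contact_force: [-0.6, 0.2, 0.0]
gripper_width: 0.0504
[[-34.86780212 163.86567837  99.58268152]]
rot [ 0.004  0.005 -0.001] n 1 each [ 0.0042  0.0049 -0.0014] | shift [ 0.1  -0.21 -0.36] rows 1.0 t 26.3 [0.5388 0.2006 0.0996] q [  -8.2   12.2  -52.  -141.9  -32.3 -108.9] F [-0.6  0.2  0. ] w 0.0504
```

```bash
python3 -m creep '[[0,0,0,0,-0.1,0,0],[0,0,0,0,0,0,0],[0,0,0,0,0,0,0],[0,0,0,0,0,0,0],[0,0,0,0,0,0,0],[0,0,0,0,0,0,0],[0,0,0,0,0,0,0]]' 15
python3 -m creep '[[0,0,0,0,1,0,0],[0,0,0,0,1.6,0,0],[0,0,0,0,1.6,0,0],[0,0,0,0,1.6,0,0],[0,0,0,0,1.6,0,0],[0,0,0,0,1.6,0,0],[0,0,0,0,1.6,0,0],[0,0,0,0,0,0,0]]'
python3 - <<'E'
from h import *
print(toB(r.get_state()['tcp_pos'])); plan(B(-35,45,100),ori(YAW,55,-1))
E
```

```text
time_s: 27.0
tcp_pos: [0.5392, 0.2018, 0.1008]
eef_rot: [179.7, 35.1, 15.6]
contact_force: [-3.9, -2.4, 4.4]
gripper_width: 0.0101
time_s: 27.8
tcp_pos: [0.5686, 0.0984, 0.1008]
eef_rot: [179.6, 35.2, 15.5]
contact_force: [2.6, 0.4, -4.4]
gripper_width: 0.0099
[[-33.81220742  57.44083342 100.82047246]]
rot [ 0.005  0.004 -0.003] n 1 each [ 0.0048  0.0036 -0.0032] | shift [-0.05  1.24  0.14] rows 1.0 t 27.8 [0.5686 0.0984 0.1008] q [ -14.8   10.5  -41.7 -116.3  -27.4 -131.9] F [ 2.6  0.4 -4.4] w 0.0099
```

```bash
python3 -m creep '[[0,0,0,0,0.6,0,0],[0,0,0,0,0.5,0,0],[0,0,0,0,0.25,0,0],[0,0,0,0,0.2,0,0],[0,0,0,0,0,0,0]]'
python3 - <<'E'
from h import *
print(toB(r.get_state()['tcp_pos'])); plan(B(-35,45,100),ori(YAW,55,-1))
E
```

```text
time_s: 28.3
tcp_pos: [0.5716, 0.0876, 0.1008]
eef_rot: [179.9, 35.1, 15.9]
contact_force: [6.9, 12.5, -8.6]
gripper_width: 0.01
[[-33.85770137  46.14962951 100.81802528]]
rot [0.003 0.002 0.002] n 1 each [0.0033 0.0023 0.0025] | shift [-0.05  0.11  0.13] rows 1.0 t 28.3 [0.5716 0.0876 0.1008] q [ -15.5   10.6  -40.7 -113.4  -27.7 -134.5] F [ 6.9 12.5 -8.6] w 0.01
```

```bash
python3 -m creep '[[0,0,0,0,0.15,0,0],[0,0,0,0,0,0,0]]'
python3 -c "
from h import *
print(toB(r.get_state()['tcp_pos']))"
python3 -m creep '[[0,0,0,0,0,0,40],[0,0,0,0,0,0,60],[0,0,0,0,0,0,60],[0,0,0,0,0,0,60],[0,0,0,-2,0,0.5,60],[0,0,0,-3,0,0.5,60],[0,0,0,-3,0,-0.5,60],[0,0,0,-2,0,-1,60]]'
python3 -m creep '[[0,0,0,0,0,0,60],[0,0,0,0,0,0,60]]'
python3 - <<'E'
from h import *
print(toB(r.get_state()['tcp_pos']),r.get_state()['contact_force'].round(1))
p,d=r.capture('wrist'); 
q=toB(pts('wrist',d,d>0)); S=q[(q[:,0]>-62)&(q[:,0]<-14)&(q[:,2]>85)&(q[:,2]<138)&(q[:,1]>20)&(q[:,1]<75)]; print('handle',len(S),np.percentile(S,[3,50,97],axis=0).round(1) if len(S) else '')
E
python3 seat.py | grep brown
```

```text
time_s: 28.5
tcp_pos: [0.5716, 0.0875, 0.1008]
eef_rot: [-180.0, 35.1, 16.0]
contact_force: [7.3, 18.4, -9.2]
gripper_width: 0.0103
[[-33.8804111   46.09463622 100.84348795]]
time_s: 29.3
tcp_pos: [0.4997, 0.063, 0.1531]
eef_rot: [179.7, 35.2, 15.5]
contact_force: [-2.6, -0.2, -1.4]
gripper_width: 0.052
time_s: 29.5
tcp_pos: [0.5001, 0.0664, 0.1528]
eef_rot: [179.7, 35.2, 15.9]
contact_force: [0.4, 0.6, -0.7]
gripper_width: 0.0532
[[-108.42726305   45.11039518  152.78875792]] [ 0.4  0.6 -0.7]
handle 1169 [[-56.9  40.8  90. ]
 [-53.2  45.6 133. ]
 [-16.8  50.2 134.8]]
brown [305 197  23  21 302] [316.3 206.5]
```

View pics/k_scene.png

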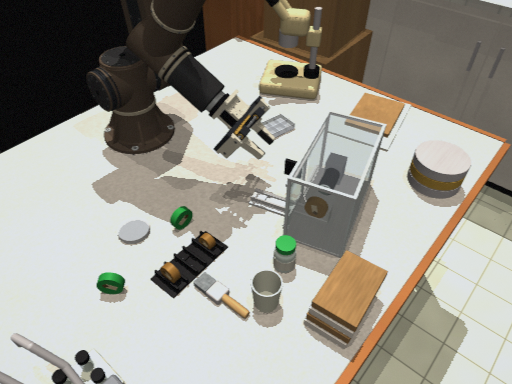

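Run:
```python
from h import *
for n in ('top','wrist'):
    p,d=r.capture(n); b=p.astype(int); m=((b[...,2]-b[...,0])>25).astype(np.uint8)
    u,v=proj(n,B(55,0,40)); W=40 if n=='wrist' else 16
    M=np.zeros_like(m); M[max(0,int(v)-W):int(v)+W,max(0,int(u)-W):int(u)+W]=1; m&=M
    c=cv2.connectedComponentsWithStats(m); k=1+c[2][1:,4].argmax() if c[0]>1 else 0; print(n,c[2][k],c[3][k].round(1))
    for x in (47,55,60): 
        q=np.array([proj(n,B(x+30*np.cos(a),y,(39.5 if x==55 else 42)+30*np.sin(a))) for a in np.linspace(0,6.28,40) for y in(-10,10)]); print(x,q.min(0).round(1),(q.max(0)-q.min(0)).round(1),q.mean(0).round(1))
    print([ (round(o['score'],2),np.round(o['rect'])) for o in r.look_for('mount',n)])
```

```text
top [     0      0    512    384 196608] [255.5 191.5]
47 [221.7 150.1] [10.3 18.5] [226.8 159.1]
55 [221.2 148.1] [10.3 18.4] [226.3 157.1]
60 [220.7 146.5] [10.3 18.5] [225.9 155.6]
[(0.48, array([366., 215., 386., 231.])), (0.47, array([298., 194., 305., 208.])), (0.4, array([334., 193., 344., 209.]))]
wrist [ 279  133   24   55 1176] [290.9 160. ]
47 [281.1 135.4] [25.9 56.9] [293.  163.5]
55 [280.6 132. ] [25.3 55.9] [292.2 159.6]
60 [280.5 127. ] [25.2 55.8] [292.1 154.6]
[]
```

```bash
python3 -c "
from plant import r
print(r.close_job(), r.get_state()['time_s'])"
```

```text
the job is handed in; nothing more can be done
the job is handed in; nothing more can be done
```

I opened the guard door fully, stood the 60 mm mount in the rail's notch and let go of it. With closed fingers I then rolled it through the doorway into its seat, shut the door, and handed the job in at about 30 s of the 72 s allowed.

- **Door:** it went to its stop both ways. After shutting, the handle measured y 45.6 mm against 45 nominal. The highest forces I read were at the stops: about 38 N at the tool at the opening stop, which is where door friction and the stop pushed back through the grip, and about 22 N at the shutting stop.
- **Mount:** the wrist camera saw it within about a pixel of where a mount in the seat should appear. The scene camera put it within 1 to 2 pixels, and it did not move between the last several pictures. It was upright in the pictures I viewed of it inside the booth.
- **Other things:** the last scene picture showed the other two mounts still in the rack, both green look-alikes, and the jar, cup, brush, tray and dish all apparently in place. The gripper was clear of everything.

Two checks were weak. My colour check in the top camera found no mount inside the booth, so that view confirmed nothing. The trained networks also stopped reporting the mount once it was behind the booth's glass.

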